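# Clip the seed jar onto the sill carousel

### The job

Turn the hanging carousel one click anticlockwise (seen from above) so that its empty eye stands over the red pointer, then clip the loose green jar onto that eye: reach the nose of its red snap hook over the eye's outer bar, press down so that the sprung gate gives way and snaps shut under the bar, and let the jar hang. Last, turn the carousel one more click the same way so that the jar clears the pointer and ends up hanging still; never tip the jar, and leave the mug, planter, trowel and plant marker where they are.

Things in the scene. Friction and masses are not known exactly. Their poses are not given: they have to be found in the camera images.
- stand: Grey fixed stand of the hanging carousel: round foot 150 mm across, column 24 mm thick. Origin at the centre of the foot's underside, on the carousel's vertical turning axis. A flat red pointer sticks out of the foot along the stand's own -x (tip 110 mm from the axis), roughly towards the robot: the loading place.
- carousel (a joint): Turn of the carousel's head about its vertical axis, rad, growing anticlockwise seen from above. Clicks every 1.047 (60 degrees); about 0.3 N m to pass a click; released near a click it pulls itself in. 0 at the start; at 1.047 the empty eye is over the red pointer, at 2.094 one click past it. Three steel arms 120 degrees apart; two carry fixed jars, whose blue hooks reach 52 mm above the arms.
- knob (a point): Middle of the carousel's knob, on the turning axis, 213 mm above the sill, turning with the head. The knob is an upright black flat bar 50 mm long (along this frame's x), 14 mm thick (along y); its top is 22 mm above this point, the head's flat top 22 mm below it, the arms 43 mm below.
- eye (a point): Middle of the outer bar of the empty eye, 120 mm from the carousel's axis, 170 mm above the sill. The eye is a level square loop of 8 mm round brass bar; the outer bar is 44 mm long, square to the radius from the axis; the hole behind it, towards the axis, is 36 x 36 mm. The frame's axes are the head's: take the outward direction from the axis (stand) to this point.
- jar: Loose green glass jar with clamp lid and red snap hook on top; 62 mm across, 188 tall, 0.2-0.35 kg. Origin: centre of underside, z up; hook in the xz plane, 10 thick. Heights: lid and hook foot to 74; nose at x 9.5 to 16.5, tip at 100; spine at x -21.5 to -14.5. The mouth opens to +x, between foot and nose tip. Clipped, the nose is in the eye's hole (+x to the carousel's axis), the spine outside.
- tab (a point): Where to grip the jar: middle of the red grip tab above the hook, 171 mm above the jar's underside, frame as the jar's; the tab is 28 mm along the jar's x and 12 mm along its y, from 144 to 188 mm above the underside.
- seat (a point): In the hook's crown, on the jar's axis, 136 mm above its underside: where the centre of the eye's bar lies when the jar hangs. To get there the bar, square to the hook, comes in from the jar's +x under the nose at about 87 mm above the underside until it is on the jar's axis; then the hook is pressed down 49.5 mm over it, past the gate.
- gate (a joint): Brass sprung gate of the jar's hook, hinged on the spine 104 mm above the jar's underside, level across to the nose when shut. Rad: 0 shut, grows to 1.42 as its free end is pressed up and inward. Pressing the bar past it takes about 5 to 9 N; it springs shut once the bar is some 20 mm above its hinge.
- mug: Blue enamel mug, 80 mm across, 80 mm tall, handle at its +y; origin at the centre of its underside. Bystander.
- planter: Grey two-tier stacking planter, 156 mm across and 130 mm tall; origin at the centre of its underside. Bystander.
- trowel: Stainless trowel with a wooden handle, 300 mm long, lying along its x, handle to -x, 26 mm high. Bystander.
- marker: Bamboo plant marker stick 158 x 16 x 5 mm lying flat. Bystander.
Not all that is in view belongs to the job. Of the things that look like the jar, the middle-sized one is meant.

How it is judged:
By the outcome, as a careful person would: the job done as asked, in the order asked, and still so for the second after the job is handed in, with the robot touching nothing.
It also fails if it takes over 64 s, if anything falls off the work surface, if the arm or the gripper's body presses on something with over 40 N, if the wrist force passes 120 N, or if a joint passes its speed limit or range.

### The arm

A 6-joint arm with a two-finger parallel gripper is mounted at the origin on the work surface. World frame = base frame: x ahead of the robot, y to its left, z up, the work surface at z = 0. Lengths are in mm, angles in rad, forces in N, time in s.
With the tool pointing down it reaches from about 350 to 975 mm from the base axis. Payload 17.4 kg.
Tool frame: the origin (TCP) lies midway between the tips of the shut fingers; the grasp point (between the pads) lies 19 mm behind it; z points along the fingers, x is the direction in which the jaws open and shut, and the axes are right-handed (so a half turn about z gives the same grasp; the last joint's range is limited). The gripper opens to 85 mm and grips with 20 to 120 N. Pads are 22 mm wide; open, the fingers measure 114 mm over their backs; the gripper's body (76 mm by 85 mm) begins 54 mm behind the grasp point. The pads swing forward as they close: fully open they stand 13 mm farther back than shut.
Start: joints at [-1.348, 0.116, 1.442, -0, 1.584, -0.038], TCP at [174.041, -652.183, 231.303] pointing down, gripper open.
Joint ranges: [-2.83, 2.83], [-0.83, 2.19], [0.07, 2.5], [-1.14, 4.28], [0.01, 3], [-2.97, 2.97]. Speed limits (rad/s): [1.89, 1.89, 2.22, 3.14, 3.14, 3.14].

### API

Orientations are given as a unit quaternion [w, x, y, z].
In Python, from cell import env gives the robot as it stands. The module is installed in compiled form; this text tells all that it offers.
- The arm moves only by the tool servo_tool, never from a script. Its argument "steps" is a list of rows, each an object with "rotation": the turn, a rotation vector about the tool's x, y, z in rad, a list of three; "delta_pos": the shift along the tool's x, y, z in m, a list of three; "jaw": the finger opening in m, from 0 to 0.0854. In form: [{"rotation": [wx, wy, wz], "delta_pos": [tx, ty, tz], "jaw": jaw}, ...]. A call has 1 to 12 rows; each row shifts and turns the commanded pose from where the row before left it, along the tool's axes as they then stand; what a row does not reach is not made up. A row lasts 1/12 s, in which the tool goes at most 41.7 mm and 7.16 degrees, less where a joint would pass 70% of its speed; a pose out of reach is approached as far as the arm can. A call is refused whole if a number of a shift passes 0.0417 or a number of a turn 0.125, either way. A call with a gripper value outside its range is refused whole. The fingers move at their own pace and stop on an object; "grip_force" is the grip in N (left out, the last holds). Time passes only in rows, so rows that do not move let the fingers close. It gives the time, the measured TCP pose, the force and the opening at its end, in the units of the state.
- env.sense(): the state, without advancing time (a new reading comes with each control period).
- env.grab_frame(name): name is "scene" or "top" or "wrist"; returns a dict with "color" (384x512x3 uint8, red, green, blue), "fx", "fy", "cx", "cy" (pixels), "origin" and "rotation" of the camera in the world; the wrist camera has in their place "tool_from_camera" (4x4, takes a point from camera to tool coordinates, whose origin is the TCP and whose axes are the tool frame's). Camera axes: x right, y down, z forward; pixel columns grow to the right and rows downward; lengths in mm; the calibration is good to about 2 mm. A picture is of the moment at which its call begins: read the wrist's pose just before it. There is no depth.
- env.job_done(): hands the job in, once; it reports no verdict.
Trained networks look in the newest picture that a camera, given by its name, has taken for a name from the list of things; names that differ only in an ending like _2 or _b are one class to them, and where a whole thing is asked for, a point or a joint stands for the part that bears it (a point fixed in the world has none). Each returns a list of dicts, best first, with "conf" (0 to 1); they miss things now and then, are a little off and sometimes report something else, mostly with a low value. They report only what shows in the picture. A call takes as long as a camera call. They do not tell look-alikes from the thing itself.
- env.search_frame(thing, camera): "at" ([x, y, z] in mm, in world coordinates, good to about 4 mm: the middle of the surface that is visible of it).
- env.silhouettes(thing, camera): "region" (384x512 bool, what is visible of it).
- env.landmark_of(thing, camera): "at" ([x, y, z] in mm, in world coordinates, good to about 4 mm: a listed point, or the origin of a listed thing).
The state is a dict: "t": time; "qpos": joint angles; "joint_vel": joint speeds; "tau": joint torques, N m; "ee_pos": TCP position; "orientation": TCP orientation; "wrist_force": force on the tool from outside, world axes, zero at the start; "torque": the same for the moment, N m; "opening": finger opening in mm.
Only numpy, scipy, OpenCV 4.12 (cv2) and the standard library are available. Lean on these libraries where they do the work, as an engineer would, in place of code of your own. Each camera call takes 0.05 s, during which the arm holds its last target.

## Working session

There is one attempt and no reset: what is moved stays moved. The work goes in short steps, Python scripts to look and compute and a tool call to move; the robot and the scene stay as the last step left them, time stands still between calls to the robot, and variables do not carry over. Pictures are saved under pics/ and viewed, and the job is handed in when it is done.

Besides the shell and the picture viewer there is one more tool, called after "Request:" in YAML: its name, and indented under it one key for each argument. servo_tool: Moves the arm, as the interface text tells. Its arguments: {"type":"object","properties":{"steps":{"type":"array"},"grip_force":{"type":"number"}},"required":["steps"]}

```bash
mkdir -p pics
cat > h.py <<'E'
from cell import env
import numpy as np, cv2
def save(name, cam, crop=None, scale=1):
    f=env.grab_frame(cam); im=f['color'][:,:,::-1].copy()
    if crop: x0,y0,x1,y1=crop; im=im[y0:y1,x0:x1]
    if scale!=1: im=cv2.resize(im,None,fx=scale,fy=scale,interpolation=cv2.INTER_CUBIC)
    cv2.imwrite(f'pics/{name}.png',im); return f
E
python3 - <<'E'
from h import *
print({k:np.round(v,3) for k,v in env.sense().items()})
for c in ('scene','top'):
    f=save(c+'0',c)
    print(c,f['fx'],f['origin'],np.round(f['rotation'],3).tolist())
    for th in ('stand','knob','eye','jar','tab','seat','mug','planter','trowel','marker'):
        try: print(th,[(np.round(d['at']).tolist(),round(d['conf'],2)) for d in env.landmark_of(th,c)])
        except Exception as e: print(th,e)
E
```

```text
{'t': np.float64(0.0), 'qpos': array([-1.348,  0.117,  1.442,  0.   ,  1.584, -0.038]), 'joint_vel': array([ 0.   , -0.001,  0.001,  0.001,  0.   , -0.   ]), 'tau': array([ 0.0000e+00, -7.3198e+01, -6.3248e+01, -0.0000e+00,  6.0000e-03,
       -0.0000e+00]), 'ee_pos': array([ 174.007, -651.994,  230.539]), 'orientation': array([-0.   ,  0.793, -0.609, -0.   ]), 'wrist_force': array([ 0.565, -0.603, -0.577]), 'torque': array([0.013, 0.042, 0.03 ]), 'opening': np.float64(85.321)}
scene 408.17656177739576 [1060.47291899  400.25917676  959.24368822] [-0.139, 0.395, 0.859, -0.294]
stand [([648.0, 2.0, -1.0], 0.61), ([793.0, 25.0, -2.0], 0.17)]
knob [([453.0, -278.0, 1.0], 0.64)]
eye [([622.0, 113.0, 174.0], 0.82)]
jar [([441.0, 324.0, -2.0], 0.82), ([544.0, 284.0, 1.0], 0.71), ([647.0, -2.0, 0.0], 0.69), ([378.0, 232.0, -4.0], 0.63)]
tab [([543.0, 283.0, 173.0], 0.9), ([439.0, 325.0, 131.0], 0.84), ([383.0, 236.0, 219.0], 0.59), ([538.0, 285.0, 132.0], 0.59)]
seat [([538.0, 286.0, 134.0], 0.97), ([442.0, 321.0, 105.0], 0.9), ([382.0, 237.0, 179.0], 0.8)]
mug [([455.0, -279.0, -1.0], 0.63)
[... 237 characters left out ...]
op 363.06999768846885 [ 390.35741502  -13.50648288 1340.65713513] [0.057, -0.701, 0.709, -0.048]
stand [([646.0, -5.0, -1.0], 0.72)]
knob [([647.0, -3.0, 216.0], 0.58)]
eye [([646.0, -3.0, 212.0], 0.15)]
jar [([384.0, 236.0, -4.0], 0.93), ([443.0, 327.0, 3.0], 0.76), ([537.0, 286.0, 1.0], 0.61), ([449.0, -277.0, -2.0], 0.29)]
tab [([376.0, 237.0, 222.0], 0.9), ([543.0, 288.0, 176.0], 0.72), ([441.0, 324.0, 131.0], 0.65)]
seat [([442.0, 327.0, 107.0], 0.75), ([382.0, 234.0, 177.0], 0.64), ([539.0, 281.0, 136.0], 0.63)]
mug [([451.0, -273.0, -1.0], 0.81)]
planter [([667.0, 386.0, 1.0], 0.75)]
trowel [([640.0, -427.0, -0.0], 0.9)]
marker [([795.0, 23.0, 0.0], 0.6), ([638.0, -424.0, 2.0], 0.23)]
```

```bash
ls .
```

```text
h.py
pics
```

View pics/scene0.png

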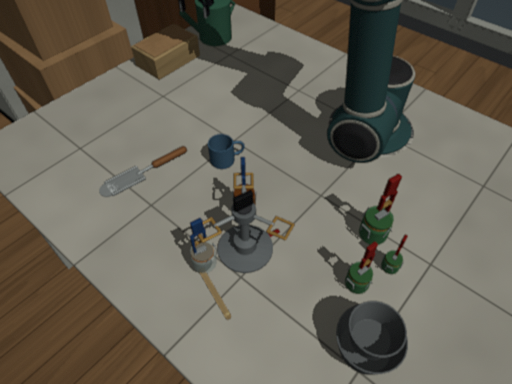

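View pics/top0.png

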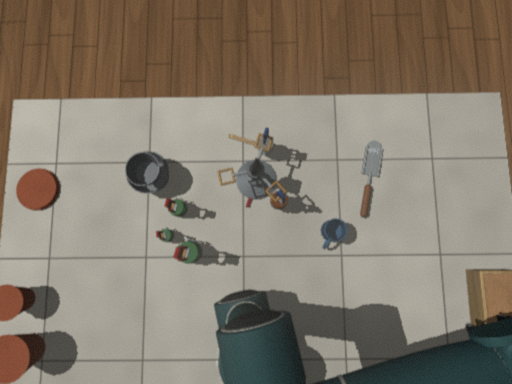

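Run:
```python
from h import *
save('sc_crop','scene',(180,90,400,255),3.6)
save('top_crop','top',(160,80,360,230),4)
```

```text
(no output)
```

View pics/sc_crop.png

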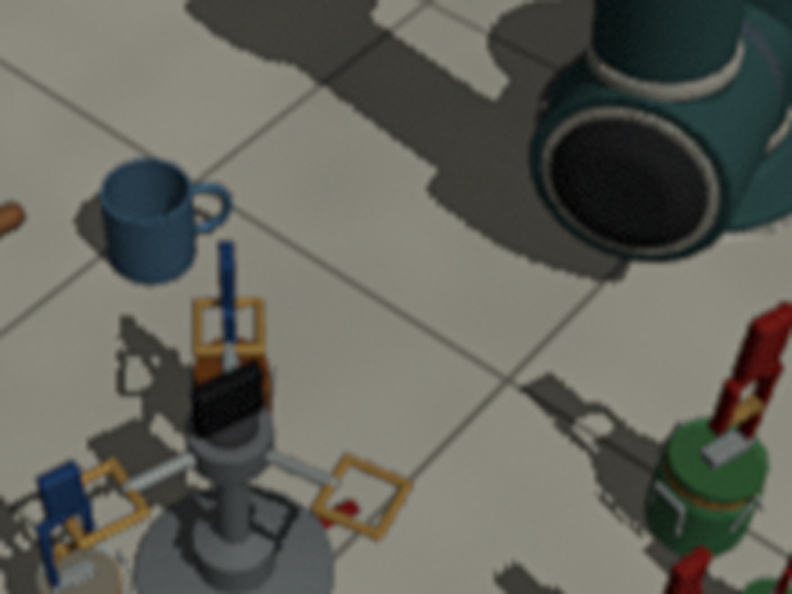

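View pics/top_crop.png

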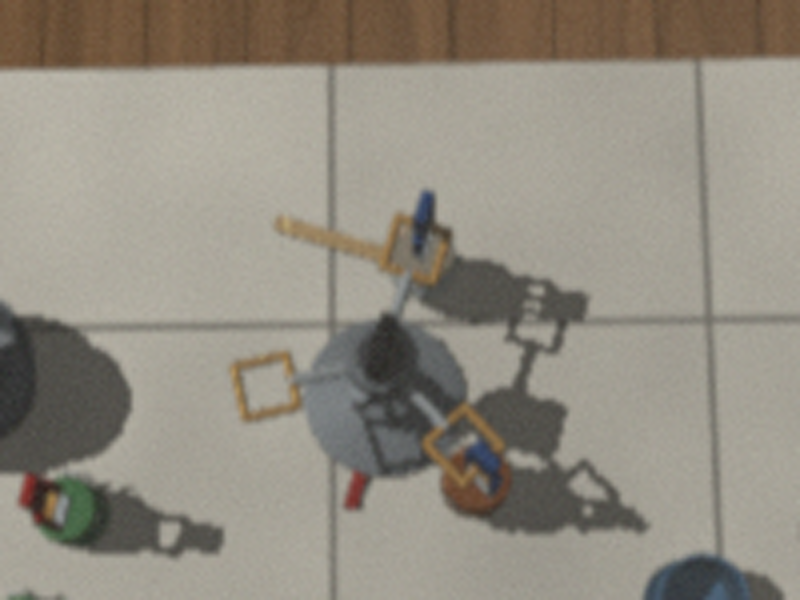

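Look-alike jars: small (scene px 393,260; tab z≈131), middle (360,270; tab z≈173), large (377,215; tab z≈220). The middle one, with its tab at 171 mm, fits the description. In the scene picture the empty eye is at (280,228), the pointer at about (275,230) and the knob at (243,203).

```bash
cat >> h.py <<'E'
def proj(f,P):
    P=np.atleast_2d(P).astype(float); c=(P-f['origin'])@np.array(f['rotation'])
    return np.c_[f['cx']+f['fx']*c[:,0]/c[:,2], f['cy']+f['fy']*c[:,1]/c[:,2]]
def unproj(f,u,v,z):
    d=np.array(f['rotation'])@np.array([(u-f['cx'])/f['fx'],(v-f['cy'])/f['fy'],1]); o=np.array(f['origin'])
    return o+d*(z-o[2])/d[2]
def wristframe():
    from scipy.spatial.transform import Rotation as Ro
    s=env.sense(); f=dict(env.grab_frame('wrist')); w,x,y,z=s['orientation']
    R=Ro.from_quat([x,y,z,w]).as_matrix(); T=np.array(f['tool_from_camera'])
    f['rotation']=R@T[:3,:3]; f['origin']=R@T[:3,3]+s['ee_pos']; return f
def go(p,n=None,yaw=None):
    """delta in tool axes to reach world p"""
    from scipy.spatial.transform import Rotation as Ro
    s=env.sense(); w,x,y,z=s['orientation']; R=Ro.from_quat([x,y,z,w]).as_matrix()
    d=R.T@(np.array(p)-s['ee_pos']); n=n or int(np.ceil(np.linalg.norm(d)/40))
    yx=np.arctan2(R[1,0],R[0,0])
    print('pose',np.round(s['ee_pos'],1),'xaxis deg',round(np.degrees(yx),1),'tilt',np.round(R[:,2],4),'total',np.round(d,1),'rows',n,'each m',np.round(d/n/1000,4).tolist())
    if yaw is not None:
        e=(yaw-np.degrees(yx)+90)%180-90; print('turn about tool z needed rad',round(-np.radians(e),3),'q6',round(s['qpos'][5],3))
E
python3 - <<'E'
from h import *
f=env.grab_frame('top'); g=env.grab_frame('scene')
print('eye scene',proj(g,[622,113,170]), 'knob', proj(g,[647,-3,213]),proj(f,[647,-3,213]))
# eye corners in top crop
c=[(233,366),(290,353),(298,408),(243,418)]
P=np.array([unproj(f,160+u/4,80+v/4,170) for u,v in c]);print(np.round(P,1),P.mean(0))
print('pointer',unproj(f,160+352/4,80+507/4,6),unproj(f,160+357/4,80+480/4,6))
c=[(345,455),(412,488),(380,540),(313,502)]
P=np.array([unproj(g,180+u/3.6,90+v/3.6,170) for u,v in c]);print(np.round(P,1),P.mean(0))
print('knob top', [np.round(unproj(g,180+u/3.6,90+v/3.6,235)) for u,v in [(195,398),(260,365)]])
print(np.array(env.grab_frame('wrist')['tool_from_camera']).round(3).tolist())
go([600,-20,360])
E
```

```text
Traceback (most recent call last):
  File "h.py", line 9, in proj
    P=np.atleast_2d(P).astype(float); c=(P-f['origin'])@np.array(f['rotation'])
                                        ~~~~~~~~~~~~~~~^~~~~~~~~~~~~~~~~~~~~~~~
ValueError: matmul: Input operand 1 has a mismatch in its core dimension 0, with gufunc signature (n?,k),(k,m?)->(n?,m?) (size 4 is different from 3)
```

```bash
cat >> h.py <<'E'
def RM(r):
    from scipy.spatial.transform import Rotation as Ro
    r=np.array(r)
    return r if r.shape==(3,3) else Ro.from_quat(r[[1,2,3,0]]).as_matrix()
E
sed -i "s/np.array(f\['rotation'\])/RM(f['rotation'])/" h.py
python3 - <<'E'
from h import *
f=env.grab_frame('top'); g=env.grab_frame('scene')
print('eye scene',proj(g,[622,113,170]), 'knob', proj(g,[647,-3,213]),proj(f,[647,-3,213]))
c=[(233,366),(290,353),(298,408),(243,418)]
P=np.array([unproj(f,160+u/4,80+v/4,170) for u,v in c]);print(np.round(P,1),P.mean(0))
print('pointer',unproj(f,160+352/4,80+507/4,6),unproj(f,160+357/4,80+480/4,6))
c=[(345,455),(412,488),(380,540),(313,502)]
P=np.array([unproj(g,180+u/3.6,90+v/3.6,170) for u,v in c]);print(np.round(P,1),P.mean(0))
print('knob top', [np.round(unproj(g,180+u/3.6,90+v/3.6,235)) for u,v in [(195,398),(260,365)]])
print(np.array(env.grab_frame('wrist')['tool_from_camera']).round(3).tolist())
go([600,-20,360])
E
```

```text
eye scene [[287.68651676 230.55756547]] knob [[242.61423951 199.63967404]] [[254.81302061 166.86630226]]
[[642.8 118.1 170. ]
 [653.1  71.  170. ]
 [606.9  64.5 170. ]
 [599.2 109.7 170. ]] [625.48059853  90.82441005 170.        ]
pointer [543.58131181  25.70712511   6.        ] [568.7105297   20.87632967   6.        ]
[[608.9  66.9 170. ]
 [600.8 116.3 170. ]
 [645.3 125.2 170. ]
 [651.   74.8 170. ]] [626.47084917  95.79305775 170.        ]
knob top [array([673.,  -4., 235.]), array([627.,   9., 235.])]
[[1.0, 0.0, -0.001, -0.347], [0.0, 0.959, 0.284, -71.681], [0.001, -0.284, 0.959, -142.564], [0.0, 0.0, 0.0, 1.0]]
pose [ 174.1 -652.2  231.3] xaxis deg -75.1 tilt [ 0. -0. -1.] total [-501.  -574.6 -128.7] rows 20 each m [-0.025, -0.0287, -0.0064]
```

Request:
servo_tool:
  steps:
    - {"rotation": [0,0,0.096],"delta_pos": [0,0,-0.021],"jaw": 0.085}
    - {"rotation": [0,0,0.096],"delta_pos": [0,0,-0.021],"jaw": 0.085}
    - {"rotation": [0,0,0.096],"delta_pos": [0,0,-0.021],"jaw": 0.085}
    - {"rotation": [0,0,0.096],"delta_pos": [0,0,-0.021],"jaw": 0.085}
    - {"rotation": [0,0,0.096],"delta_pos": [0,0,-0.021],"jaw": 0.085}
    - {"rotation": [0,0,0.096],"delta_pos": [0,0,-0.021],"jaw": 0.085}

```text
t: 1.95
ee_pos: [174.0, -652.1, 358.4]
orientation: [-0.0, -0.585, 0.811, -0.0]
wrist_force: [0.5, -0.5, 0.8]
opening: 85.3
```

Run:
```python
from h import *
go([620,-10,350],yaw=72)
```

```text
pose [ 174.  -652.1  358.4] xaxis deg -108.3 tilt [ 1.e-04 -1.e-04 -1.e+00] total [-749.8 -221.4    8.4] rows 20 each m [-0.0375, -0.0111, 0.0004]
turn about tool z needed rad -0.006 q6 0.543
```

Request:
servo_tool:
  steps:
    - {"rotation": [0,0,0],"delta_pos": [-0.0375,-0.0111,0.0],"jaw": 0.085}
    - {"rotation": [0,0,0],"delta_pos": [-0.0375,-0.0111,0.0],"jaw": 0.085}
    - {"rotation": [0,0,0],"delta_pos": [-0.0375,-0.0111,0.0],"jaw": 0.085}
    - {"rotation": [0,0,0],"delta_pos": [-0.0375,-0.0111,0.0],"jaw": 0.085}
    - {"rotation": [0,0,0],"delta_pos": [-0.0375,-0.0111,0.0],"jaw": 0.085}
    - {"rotation": [0,0,0],"delta_pos": [-0.0375,-0.0111,0.0],"jaw": 0.085}
    - {"rotation": [0,0,0],"delta_pos": [-0.0375,-0.0111,0.0],"jaw": 0.085}
    - {"rotation": [0,0,0],"delta_pos": [-0.0375,-0.0111,0.0],"jaw": 0.085}
    - {"rotation": [0,0,0],"delta_pos": [-0.0375,-0.0111,0.0],"jaw": 0.085}
    - {"rotation": [0,0,0],"delta_pos": [-0.0375,-0.0111,0.0],"jaw": 0.085}

```text
t: 2.78
ee_pos: [396.4, -328.3, 357.6]
orientation: [0.0, -0.587, 0.809, -0.0]
wrist_force: [1.0, -0.1, -0.0]
opening: 85.1
```

Request:
servo_tool:
  steps:
    - {"rotation": [0,0,0],"delta_pos": [-0.0375,-0.0111,0.0],"jaw": 0.085}
    - {"rotation": [0,0,0],"delta_pos": [-0.0375,-0.0111,0.0],"jaw": 0.085}
    - {"rotation": [0,0,0],"delta_pos": [-0.0375,-0.0111,0.0],"jaw": 0.085}
    - {"rotation": [0,0,0],"delta_pos": [-0.0375,-0.0111,0.0],"jaw": 0.085}
    - {"rotation": [0,0,0],"delta_pos": [-0.0375,-0.0111,0.0],"jaw": 0.085}
    - {"rotation": [0,0,0],"delta_pos": [-0.0375,-0.0111,0.0],"jaw": 0.085}
    - {"rotation": [0,0,0],"delta_pos": [-0.0375,-0.0111,0.0],"jaw": 0.085}
    - {"rotation": [0,0,0],"delta_pos": [-0.0375,-0.0111,0.0],"jaw": 0.085}
    - {"rotation": [0,0,0],"delta_pos": [-0.0375,-0.0111,0.0],"jaw": 0.085}
    - {"rotation": [0,0,0],"delta_pos": [-0.0375,-0.0111,0.0],"jaw": 0.085}

```text
t: 3.62
ee_pos: [618.4, -6.0, 357.4]
orientation: [0.0, -0.587, 0.809, -0.0]
wrist_force: [1.3, -0.7, -0.5]
opening: 84.9
```

Run:
```python
from h import *
f=wristframe(); im=f['color'][:,:,::-1].copy()
cv2.imwrite('pics/w1.png',im)
print(env.landmark_of('knob','wrist')[:2],env.landmark_of('eye','wrist')[:2],env.landmark_of('stand','wrist')[:2])
print(proj(f,[[647,-3,235],[647,-3,213]]))
go([647,-3,350],yaw=72)
```

```text
[{'at': [646.0, 1.6, 210.4], 'conf': 0.59}] [{'at': [621.2, 115.3, 168.1], 'conf': 0.83}] [{'at': [646.1, 2.9, -0.8], 'conf': 0.57}]
[[241.62067247 152.44198089]
 [242.64594165 148.32603425]]
pose [617.9  -7.1 356.8] xaxis deg -108.0 tilt [-9.e-04 -1.e-04 -1.e+00] total [-12.9 -26.4   6.8] rows 1 each m [-0.0129, -0.0264, 0.0068]
turn about tool z needed rad 0.001 q6 1.831
```

View pics/w1.png

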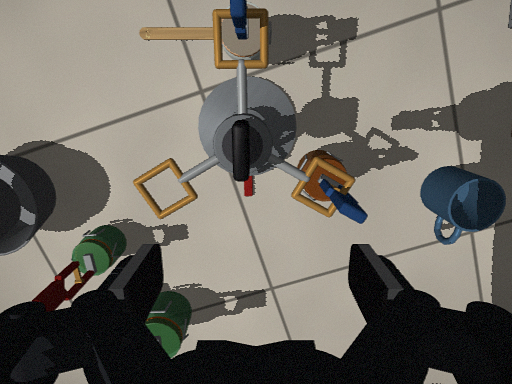

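Request:
servo_tool:
  steps:
    - {"rotation": [0,0,0],"delta_pos": [-0.0135,-0.0263,0.0],"jaw": 0.07}
    - {"rotation": [0,0,0],"delta_pos": [0,0,0.0315],"jaw": 0.06}
    - {"rotation": [0,0,0],"delta_pos": [0,0,0.0315],"jaw": 0.05}
    - {"rotation": [0,0,0],"delta_pos": [0,0,0.0315],"jaw": 0.045}
    - {"rotation": [0,0,0],"delta_pos": [0,0,0.0315],"jaw": 0.04}
    - {"rotation": [0,0,0],"delta_pos": [0,0,0.0315],"jaw": 0.04}
    - {"rotation": [0,0,0],"delta_pos": [0,0,0],"jaw": 0.01}
    - {"rotation": [0,0,0],"delta_pos": [0,0,0],"jaw": 0.0}
    - {"rotation": [0,0,0],"delta_pos": [0,0,0],"jaw": 0.0}
    - {"rotation": [0,0,0],"delta_pos": [0,0,0],"jaw": 0.0}
    - {"rotation": [0,0,0],"delta_pos": [0,0,0],"jaw": 0.0}
  grip_force: 30

```text
t: 4.73
ee_pos: [646.7, -1.5, 199.8]
orientation: [0.001, -0.588, 0.809, 0.002]
wrist_force: [6.5, 18.7, -24.3]
opening: 13.4
```

Run:
```python
from h import *
go([647,-2,199],yaw=72); s=env.sense(); print(s['opening'],s['wrist_force'],s['torque'])
```

```text
pose [646.7  -1.5 199.8] xaxis deg -108.0 tilt [-9.0e-04  3.9e-03 -1.0e+00] total [ 0.3 -0.4  0.8] rows 1 each m [0.0003, -0.0004, 0.0008]
turn about tool z needed rad 0.0 q6 1.841
13.400986747213512 [  6.51285464  18.67920568 -24.3068063 ] [ 2.54034105 -0.88791567  0.03382353]
```

Request:
servo_tool:
  steps:
    - {"rotation": [0,0,-0.087],"delta_pos": [-0.001,0,0.001],"jaw": 0.0}
    - {"rotation": [0,0,-0.087],"delta_pos": [0,0,0],"jaw": 0.0}
    - {"rotation": [0,0,-0.087],"delta_pos": [0,0,0],"jaw": 0.0}
    - {"rotation": [0,0,-0.087],"delta_pos": [0,0,0],"jaw": 0.0}
    - {"rotation": [0,0,-0.088],"delta_pos": [0,0,0],"jaw": 0.0}
    - {"rotation": [0,0,-0.088],"delta_pos": [0,0,0],"jaw": 0.0}
    - {"rotation": [0,0,-0.088],"delta_pos": [0,0,0],"jaw": 0.0}
    - {"rotation": [0,0,-0.087],"delta_pos": [0,0,0],"jaw": 0.0}
    - {"rotation": [0,0,-0.087],"delta_pos": [0,0,0],"jaw": 0.0}
    - {"rotation": [0,0,-0.087],"delta_pos": [0,0,0],"jaw": 0.0}
    - {"rotation": [0,0,-0.087],"delta_pos": [0,0,0],"jaw": 0.0}
    - {"rotation": [0,0,-0.087],"delta_pos": [0,0,0],"jaw": 0.0}

```text
t: 5.73
ee_pos: [646.9, -2.2, 199.8]
orientation: [-0.0, 0.914, -0.405, -0.0]
wrist_force: [0.7, 5.0, -16.7]
opening: 13.6
```

Run:
```python
from h import *
go([647,-2,199],yaw=132); s=env.sense(); print(s['opening'],s['wrist_force'],s['torque'])
f=wristframe(); cv2.imwrite('pics/w2.png',f['color'][:,:,::-1])
```

```text
pose [646.9  -2.2 199.8] xaxis deg -47.8 tilt [-6.e-04  1.e-03 -1.e+00] total [-0.1 -0.2  0.8] rows 1 each m [-0.0001, -0.0002, 0.0008]
turn about tool z needed rad 0.003 q6 0.791
13.607399373835978 [  0.73658482   5.01945543 -16.69529098] [ 0.65776776 -0.0185376  -0.06997795]
```

View pics/w2.png

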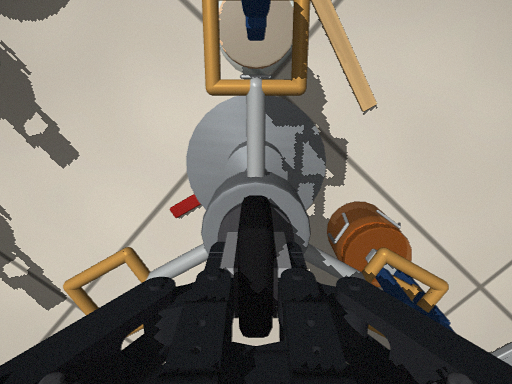

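Request:
servo_tool:
  steps:
    - {"rotation": [0,0,0],"delta_pos": [0,0,0],"jaw": 0.05}
    - {"rotation": [0,0,0],"delta_pos": [0,0,0],"jaw": 0.05}
    - {"rotation": [0,0,0],"delta_pos": [0,0,0],"jaw": 0.05}
    - {"rotation": [0,0,0],"delta_pos": [0,0,-0.04],"jaw": 0.06}
    - {"rotation": [0,0,0],"delta_pos": [0,0,-0.04],"jaw": 0.06}
    - {"rotation": [0,0,0],"delta_pos": [0,0,-0.04],"jaw": 0.06}
    - {"rotation": [0,0,0],"delta_pos": [0,0,-0.04],"jaw": 0.06}

```text
t: 6.37
ee_pos: [646.7, -2.6, 362.4]
orientation: [-0.0, 0.913, -0.408, 0.001]
wrist_force: [1.7, 0.4, 0.4]
opening: 60.0
```

Run:
```python
from h import *
go([511,258,370])
f=wristframe(); cv2.imwrite('pics/w3.png',f['color'][:,:,::-1])
print(env.landmark_of('eye','wrist')[:2],env.landmark_of('knob','wrist')[:2])
f=save('sc3','scene',(180,130,420,300),3.3)
for d in env.landmark_of('eye','scene'): print(d)
```

```text
pose [646.7  -2.6 362.4] xaxis deg -48.1 tilt [ 2.1e-03 -2.0e-04 -1.0e+00] total [-284.6  -72.8   -7.9] rows 8 each m [-0.0356, -0.0091, -0.001]
[{'at': [532.7, 36.9, 163.8], 'conf': 0.88}, {'at': [450.9, -277.8, 2.1], 'conf': 0.61}] [{'at': [649.2, 0.1, 213.6], 'conf': 0.93}]
{'at': [536.5, 34.8, 175.1], 'conf': 0.96}
```

View pics/w3.png

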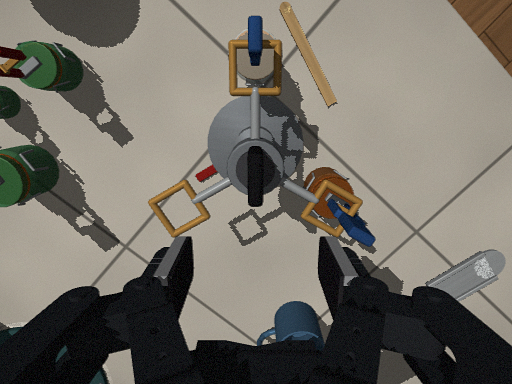

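View pics/sc3.png

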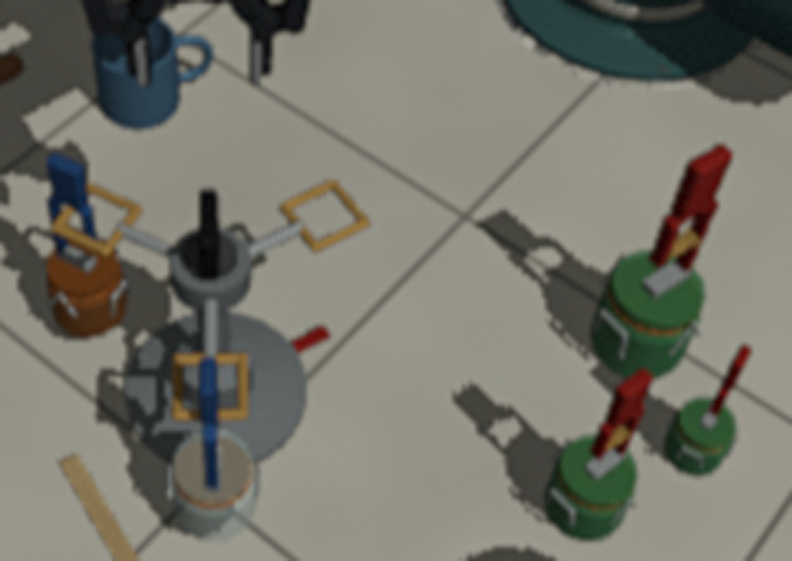

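The empty eye is now over the pointer (wrist px 180,207; pointer 205,173), and the knob at (256,177) stands parallel to the tool's y. Next, the jar.

Request:
servo_tool:
  steps:
    - {"rotation": [0,0,0],"delta_pos": [-0.0355,-0.009,-0.001],"jaw": 0.06}
    - {"rotation": [0,0,0],"delta_pos": [-0.0355,-0.009,-0.001],"jaw": 0.06}
    - {"rotation": [0,0,0],"delta_pos": [-0.0355,-0.009,-0.001],"jaw": 0.06}
    - {"rotation": [0,0,0],"delta_pos": [-0.0355,-0.009,-0.001],"jaw": 0.06}
    - {"rotation": [0,0,0],"delta_pos": [-0.0355,-0.009,-0.001],"jaw": 0.06}
    - {"rotation": [0,0,0],"delta_pos": [-0.0355,-0.009,-0.001],"jaw": 0.06}
    - {"rotation": [0,0,0],"delta_pos": [-0.0355,-0.009,-0.001],"jaw": 0.06}
    - {"rotation": [0,0,0],"delta_pos": [-0.0355,-0.009,-0.001],"jaw": 0.06}

```text
t: 7.28
ee_pos: [509.6, 258.2, 365.8]
orientation: [0.001, 0.913, -0.408, -0.0]
wrist_force: [1.3, -0.5, 0.6]
opening: 59.8
```

Run:
```python
from h import *
f=wristframe(); cv2.imwrite('pics/w4.png',cv2.resize(f['color'][:,:,::-1],None,fx=1.5,fy=1.5))
for t in('jar','tab','seat'): print(t,[(np.round(d['at'],1),round(d['conf'],2)) for d in env.landmark_of(t,'wrist')])
go([541,285,370])
```

```text
jar [(array([439.3, 324.2,  -1.4]), 0.87), (array([541.8, 280.1,   1.1]), 0.82), (array([379.8, 236.5,  -2.2]), 0.59)]
tab [(array([379.3, 235.9, 222.6]), 0.74), (array([440.3, 323.1, 131.3]), 0.71), (array([541.3, 287.7, 169.1]), 0.61)]
seat [(array([444.3, 324. , 101.6]), 0.91), (array([385.6, 236.8, 174.3]), 0.78), (array([539.3, 284.7, 136.3]), 0.66)]
pose [510.4 257.6 366. ] xaxis deg -48.0 tilt [-1.e-03 -7.e-04 -1.e+00] total [  0.1 -41.1  -4.1] rows 2 each m [0.0, -0.0205, -0.002]
```

View pics/w4.png

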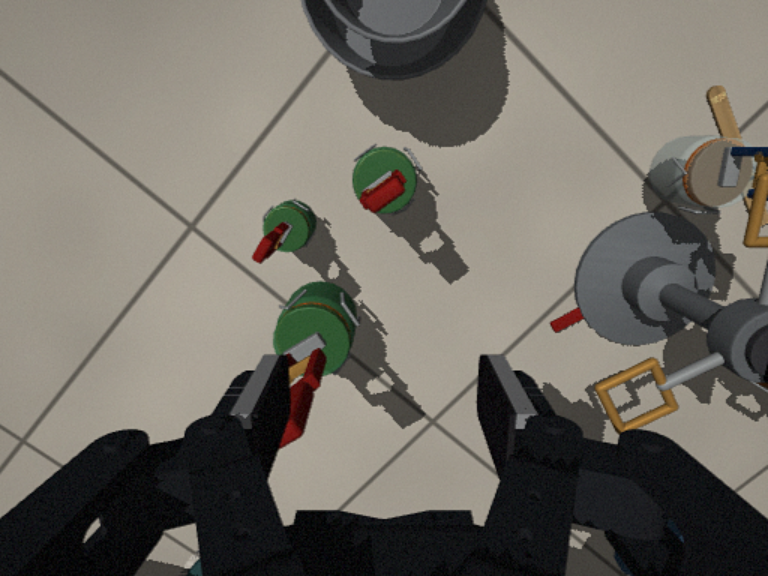

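Three look-alikes in this picture: small at (288,228), middle at (385,182), large at (315,335). The middle one is meant. I'll measure its tab in an enlarged crop.

Run:
```python
from h import *
f=wristframe(); im=f['color'][:,:,::-1].copy(); cv2.imwrite('pics/w5.png',cv2.resize(im[90:150,225:290],None,fx=9,fy=9,interpolation=cv2.INTER_CUBIC))
hsv=cv2.cvtColor(im,cv2.COLOR_BGR2HSV); m=((hsv[...,0]<8)|(hsv[...,0]>172))&(hsv[...,1]>150)&(hsv[...,2]>60)
m[:, :230]=0; m[:,290:]=0; m[:90]=0; m[150:]=0
ys,xs=np.nonzero(m); r=cv2.minAreaRect(np.c_[xs,ys].astype(np.float32)); print(r, len(xs))
b=cv2.boxPoints(r); P=np.array([unproj(f,u,v,188)[:2] for u,v in b]); print(b.round(1).tolist(),P.round(1).tolist())
for i in range(4):
    d=P[(i+1)%4]-P[i]; print(np.hypot(*d), np.degrees(np.arctan2(d[1],d[0])))
```

```text
((254.5, 127.5), (15.234049797058105, 33.015113830566406), 54.78240966796875) 411
[[236.60000610351562, 130.8000030517578], [263.6000061035156, 111.80000305175781], [272.3999938964844, 124.19999694824219], [245.39999389648438, 143.1999969482422]] [[526.4, 298.0], [557.9, 290.5], [554.9, 276.0], [522.9, 283.3]]
32.44080599297129 -13.403716229178618
14.842014928257276 -101.71920547597195
32.79420655620065 167.0390775278539
15.089271928506239 76.91476877058756
```

View pics/w5.png

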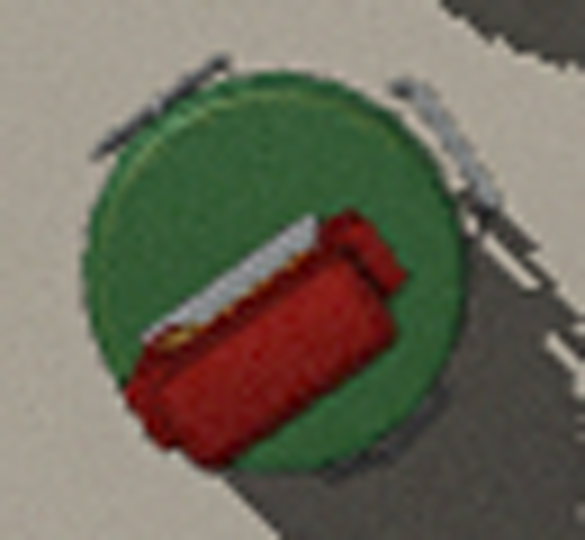

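```bash
cat > fit.py <<'E'
from h import *
def red(im):
    hsv=cv2.cvtColor(im,cv2.COLOR_RGB2HSV); return ((hsv[...,0]<8)|(hsv[...,0]>172))&(hsv[...,1]>140)&(hsv[...,2]>50)
B=[(-21.5,-14.5,5,74,142),(9.5,16.5,5,100,142),(-21.5,16.5,5,140,147),(-14,14,6,144,188)]
def render(f,x,y,z,a):
    m=np.zeros((384*4,512*4),np.uint8); c,s=np.cos(a),np.sin(a)
    for x0,x1,h,z0,z1 in B:
        P=np.array([[x+c*u-s*v,y+s*u+c*v,z+w] for u in(x0,x1) for v in(-h,h) for w in(z0,z1)])
        p=proj(f,P)*4+1.5; cv2.fillConvexPoly(m,cv2.convexHull(p.astype(np.float32)).astype(np.int32),255)
    return cv2.resize(m,(512,384),interpolation=cv2.INTER_AREA)/255.
E
python3 - <<'E'
from fit import *
from scipy.optimize import minimize
fr={'wrist':wristframe(),'scene':env.grab_frame('scene'),'top':env.grab_frame('top')}
M={}
for k,f in fr.items():
    m=red(f['color']).astype(float); p=proj(f,[541,285,140])[0]; rad=28 if k!='top' else 12
    yy,xx=np.mgrid[:384,:512]; w=(np.hypot(xx-p[0],yy-p[1])<rad); M[k]=(m,w,p)
    print(k,p,(m*w).sum())
im=fr['scene']['color'][:,:,::-1]; p=M['scene'][2].astype(int)
cv2.imwrite('pics/s6.png',cv2.resize(im[p[1]-40:p[1]+40,p[0]-50:p[0]+50],None,fx=8,fy=8,interpolation=cv2.INTER_CUBIC))
def cost(q,cams):
    return sum((abs(render(fr[k],q[0],q[1],0,q[2])-M[k][0])*M[k][1]).sum() for k in cams)
for cams in (['wrist'],['scene'],['wrist','scene']):
  for a0 in (-13.4,166.6):
    best=None
    r=minimize(cost,[540,286,np.radians(a0)],args=(cams,),method='Nelder-Mead',options=dict(initial_simplex=[[540,286,np.radians(a0)],[546,286,np.radians(a0)],[540,292,np.radians(a0)],[540,286,np.radians(a0+8)]]))
    print(cams,a0,r.x[:2].round(1),np.degrees(r.x[2]).round(1),round(r.fun,1))
E
```

```text
wrist [255.29823634 124.33381015] 420.0
scene [367.67474783 256.44178937] 145.0
top [169.19995758 203.86242012] 0.0
['wrist'] -13.4 [540.  284.3] -10.4 85.4
['wrist'] 166.6 [537.4 285.4] 166.8 103.7
['scene'] -13.4 [537.8 286.6] 3.4 113.8
['scene'] 166.6 [532.2 284.6] 180.3 145.7
['wrist', 'scene'] -13.4 [539.6 284.5] -7.7 229.3
['wrist', 'scene'] 166.6 [537.4 285.3] 169.7 278.3
```

View pics/s6.png

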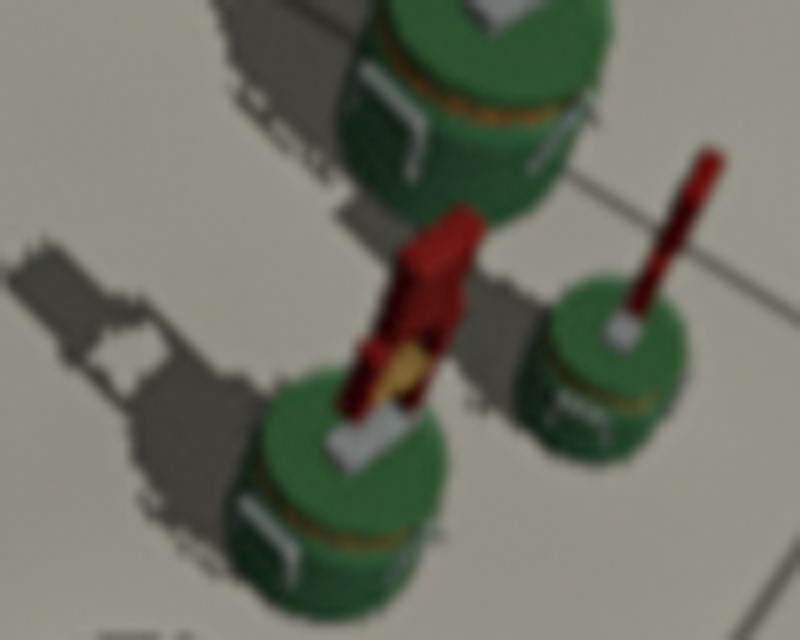

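Request:
servo_tool:
  steps:
    - {"rotation": [0,0,0.12],"delta_pos": [0,0,0],"jaw": 0.06}
    - {"rotation": [0,0,0.12],"delta_pos": [0,0,0],"jaw": 0.06}
    - {"rotation": [0,0,0.12],"delta_pos": [0,0,0],"jaw": 0.06}
    - {"rotation": [0,0,0.12],"delta_pos": [0,0,0],"jaw": 0.06}
    - {"rotation": [0,0,0.12],"delta_pos": [0,0,0],"jaw": 0.06}
    - {"rotation": [0,0,0.12],"delta_pos": [0,0,0],"jaw": 0.06}
    - {"rotation": [0,0,0.12],"delta_pos": [0,0,0],"jaw": 0.06}
    - {"rotation": [0,0,0.12],"delta_pos": [0,0,0],"jaw": 0.06}

```text
t: 8.35
ee_pos: [511.4, 256.1, 366.6]
orientation: [-0.0, -0.619, 0.785, 0.0]
wrist_force: [-0.6, -0.0, 0.1]
opening: 60.0
```

Run:
```python
from h import *
go([475,150,270],yaw=77)
```

```text
pose [511.4 256.1 366.6] xaxis deg -103.5 tilt [-3.e-04 -2.e-04 -1.e+00] total [111.7  10.6  96.6] rows 4 each m [0.0279, 0.0027, 0.0242]
turn about tool z needed rad -0.009 q6 2.226
```

Request:
servo_tool:
  steps:
    - {"rotation": [0,0,0],"delta_pos": [0.028,0.0027,0.024],"jaw": 0.06}
    - {"rotation": [0,0,0],"delta_pos": [0.028,0.0027,0.024],"jaw": 0.06}
    - {"rotation": [0,0,0],"delta_pos": [0.028,0.0027,0.024],"jaw": 0.06}
    - {"rotation": [0,0,0],"delta_pos": [0.028,0.0027,0.024],"jaw": 0.06}

```text
t: 8.68
ee_pos: [474.7, 148.6, 269.4]
orientation: [-0.0, -0.622, 0.783, 0.0]
wrist_force: [0.6, -0.2, 0.1]
opening: 60.1
```

Run:
```python
from h import *
f=wristframe(); cv2.imwrite('pics/w6.png',cv2.resize(f['color'][:,:,::-1],None,fx=1.5,fy=1.5,interpolation=cv2.INTER_CUBIC))
print(proj(f,[541,285,136])*1.5)
```

```text
[[127.22438883 212.87835844]]
```

View pics/w6.png

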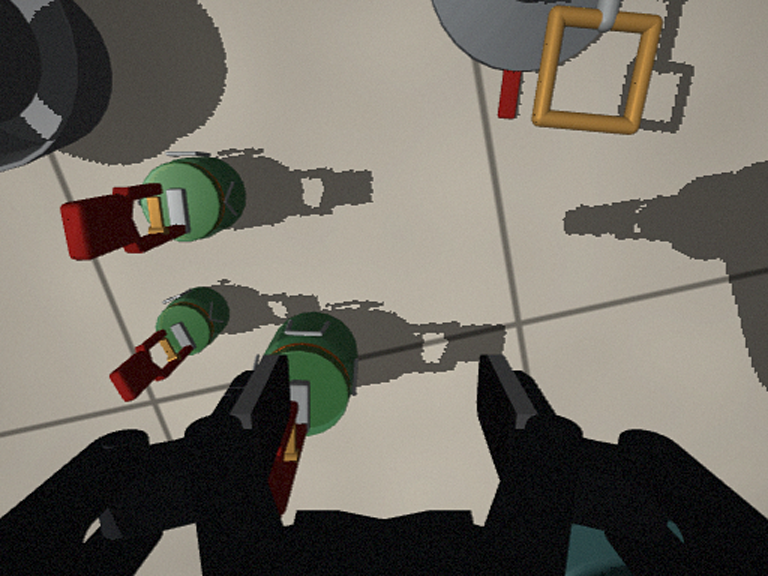

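The middle jar's hook is at (110,215). The upper (world +x) arm stops at column 162, short of the foot, so it's the nose. The lower arm reaches the foot at 185, so it's the spine. The jar's +x is therefore about -12°, nearly the direction it needs.

Run:
```python
from fit import *
from scipy.optimize import minimize
f=wristframe(); m=red(f['color']).astype(float); m[:, 130:]=0; m[:90]=0; m[185:]=0
w=np.zeros_like(m); w[95:185,30:130]=1
def cost(q): return (abs(render(f,q[0],q[1],0,q[2])-m)*w).sum()
for a0 in(-13,167):
    r=minimize(cost,[540,286,np.radians(a0)],method='Nelder-Mead',options=dict(initial_simplex=[[540,286,np.radians(a0)],[546,286,np.radians(a0)],[540,292,np.radians(a0)],[540,286,np.radians(a0+8)]]))
    print(a0,r.x[:2].round(1),np.degrees(r.x[2]).round(1),round(r.fun,1),m.sum())
go([540,285,270],yaw=78)
```

```text
-13 [550.5 353.2] -20.0 599.2 724.0
167 [534.1 349.8] 194.0 590.9 724.0
pose [473.5 146.8 266.8] xaxis deg -103.3 tilt [-0.0046 -0.0019 -1.    ] total [-149.8  -33.    -3.7] rows 4 each m [-0.0374, -0.0082, -0.0009]
turn about tool z needed rad -0.023 q6 2.052
```

Run:
```python
from fit import *
f=wristframe(); im=f['color'][:,:,::-1].copy(); m=red(f['color'])
r=render(f,540,285,0,np.radians(-12))
im[...,1]=np.where(r>.5,255,im[...,1]); im[m]=(255,0,0)
cv2.imwrite('pics/ov.png',cv2.resize(im[80:260,0:240],None,fx=3,fy=3))
print(env.sense()['ee_pos'],f['origin'],f['rotation'].round(3).tolist())
```

```text
[474.51475938 148.29056159 269.30096791] [543.79964731 130.65877548 409.09218517] [[-0.23, -0.932, -0.281], [-0.973, 0.221, 0.064], [0.002, 0.288, -0.958]]
```

View pics/ov.png

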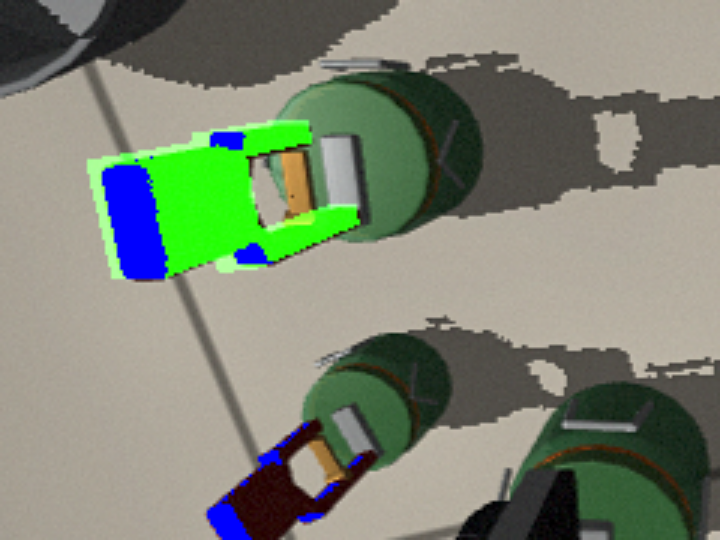

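Run:
```python
from fit import *
from scipy.optimize import minimize
s=env.sense(); f=wristframe(); c=f['color'].astype(float); m=((c[...,0]>2.2*c[...,1])&(c[...,0]>25)&(c[...,0]>2.2*c[...,2])).astype(float)
w=np.zeros_like(m); w[95:185,20:135]=1
def cost(q): return (abs(render(f,q[0],q[1],0,q[2])-m)*w).sum()
for a0 in(-13,167):
    r=minimize(cost,[540,286,np.radians(a0)],method='Nelder-Mead',options=dict(initial_simplex=[[540,286,np.radians(a0)],[546,286,np.radians(a0)],[540,292,np.radians(a0)],[540,286,np.radians(a0+8)]]))
    print(a0,r.x[:2].round(1),np.degrees(r.x[2]).round(1),round(r.fun,1),(m*w).sum())
go([540,284,270],yaw=78)
```

```text
-13 [538.8 283.5] -3.6 446.9 2195.0
167 [535.7 283.2] 174.8 834.1 2195.0
pose [475.2 149.4 270.8] xaxis deg -103.2 tilt [-1.e-04  1.e-04 -1.e+00] total [-145.9  -32.3    0.8] rows 4 each m [-0.0365, -0.0081, 0.0002]
turn about tool z needed rad -0.021 q6 2.055
```

Request:
servo_tool:
  steps:
    - {"rotation": [0,0,0],"delta_pos": [-0.0365,-0.008,0.0],"jaw": 0.06}
    - {"rotation": [0,0,0],"delta_pos": [-0.0365,-0.008,0.0],"jaw": 0.06}
    - {"rotation": [0,0,0],"delta_pos": [-0.0365,-0.008,0.0],"jaw": 0.06}
    - {"rotation": [0,0,0],"delta_pos": [-0.0365,-0.008,0.0],"jaw": 0.06}
    - {"rotation": [0,0,0],"delta_pos": [0,0,0.03],"jaw": 0.05}

```text
t: 9.3
ee_pos: [542.8, 291.4, 246.0]
orientation: [0.004, -0.623, 0.782, -0.0]
wrist_force: [0.9, 0.2, 0.5]
opening: 50.6
```

Run:
```python
from h import *
s=env.sense(); f=wristframe(); im=f['color'][:,:,::-1].copy()
for p in proj(f,[[540,284.3,188],s['ee_pos'],s['ee_pos']*[1,1,0]+[0,0,188]]): cv2.circle(im,tuple(int(round(v)) for v in p),2,(255,255,0),-1); print(p)
cv2.imwrite('pics/w7.png',cv2.resize(im,None,fx=1.5,fy=1.5,interpolation=cv2.INTER_CUBIC))
go([540,284.3,152],yaw=78)
```

```text
[267.48068712 209.99905604]
[255.670898   247.41455729]
[256.18935268 208.33714265]
pose [540.1 288.4 236.3] xaxis deg -102.9 tilt [-2.3e-03 -7.0e-04 -1.0e+00] total [ 4.  -1.  84.3] rows 3 each m [0.0013, -0.0003, 0.0281]
turn about tool z needed rad -0.016 q6 2.245
```

View pics/w7.png

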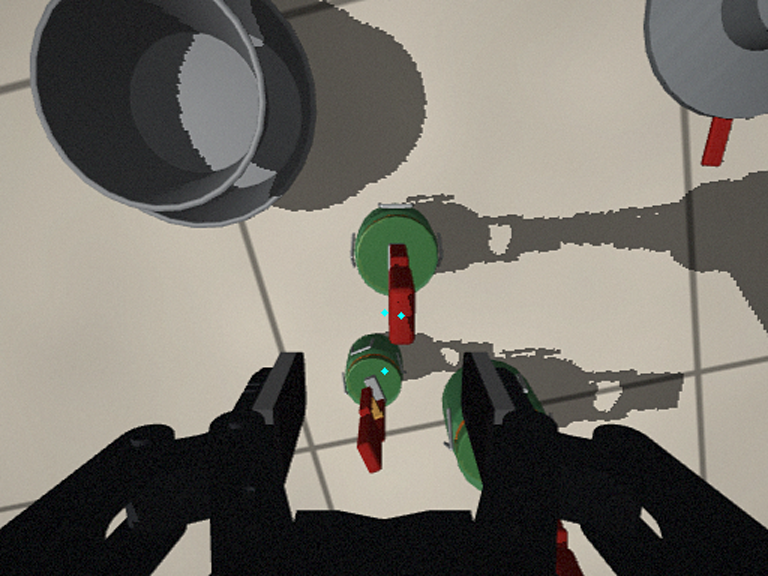

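Request:
servo_tool:
  steps:
    - {"rotation": [0,0,0],"delta_pos": [0.003,0,0],"jaw": 0.05}
    - {"rotation": [0,0,0],"delta_pos": [0,0,0.02],"jaw": 0.045}
    - {"rotation": [0,0,0],"delta_pos": [0,0,0.02],"jaw": 0.045}

```text
t: 9.6
ee_pos: [539.3, 282.1, 203.4]
orientation: [0.002, -0.622, 0.783, -0.0]
wrist_force: [-0.2, -0.9, 0.3]
opening: 45.1
```

Run:
```python
from h import *
for i in range(3): s=env.sense(); f=wristframe()
im=f['color'][:,:,::-1].copy(); print(proj(f,[540,284.3,188]))
cv2.imwrite('pics/w8.png',cv2.resize(im,None,fx=1.5,fy=1.5,interpolation=cv2.INTER_CUBIC))
go([540,284.3,152],yaw=78)
```

```text
[[249.46805893 234.89488359]]
pose [538.4 281.7 201.7] xaxis deg -103.1 tilt [-5.e-04 -3.e-04 -1.e+00] total [-2.9 -1.  49.7] rows 2 each m [-0.0014, -0.0005, 0.0248]
turn about tool z needed rad -0.019 q6 2.24
```

View pics/w8.png

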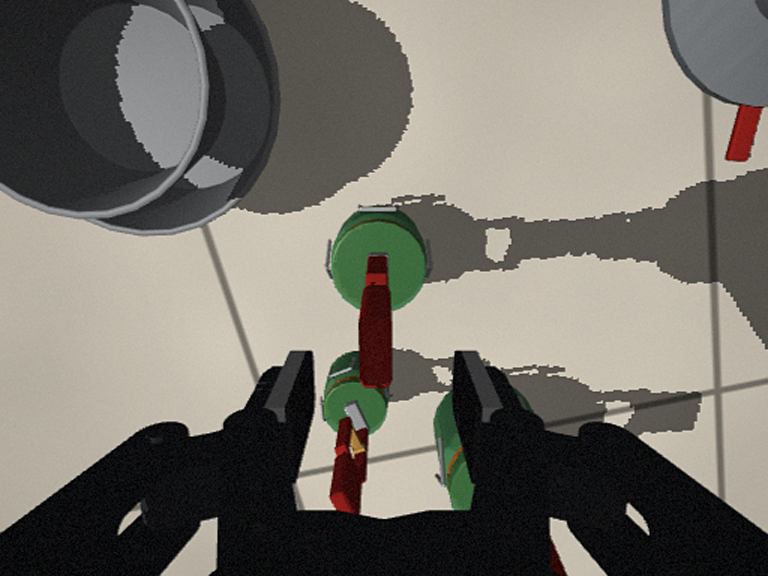

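Request:
servo_tool:
  steps:
    - {"rotation": [0,0,0],"delta_pos": [-0.0022,-0.001,0.0165],"jaw": 0.04}
    - {"rotation": [0,0,0],"delta_pos": [0,0,0.0165],"jaw": 0.036}
    - {"rotation": [0,0,0],"delta_pos": [0,0,0.0165],"jaw": 0.032}
    - {"rotation": [0,0,0],"delta_pos": [0,0,0],"jaw": 0.028}
    - {"rotation": [0,0,0],"delta_pos": [0,0,0],"jaw": 0.024}
    - {"rotation": [0,0,0],"delta_pos": [0,0,0],"jaw": 0.02}
  grip_force: 40

```text
t: 10.25
ee_pos: [540.7, 284.5, 153.9]
orientation: [0.001, -0.622, 0.783, -0.0]
wrist_force: [0.2, 0.2, 0.1]
opening: 20.1
```

Run:
```python
from h import *
for i in range(2): s=env.sense(); f=wristframe()
im=f['color'][:,:,::-1].copy()
cv2.imwrite('pics/w9.png',cv2.resize(im,None,fx=1.5,fy=1.5,interpolation=cv2.INTER_CUBIC))
go([540,284.3,152],yaw=78); print(env.sense()['wrist_force'],s['opening'])
```

```text
pose [540.6 284.6 153.4] xaxis deg -103.1 tilt [ 0.0022  0.001  -1.    ] total [0.4 0.6 1.4] rows 1 each m [0.0004, 0.0006, 0.0014]
turn about tool z needed rad -0.019 q6 2.242
[-0.13365143  1.4241606  -0.19336807] 19.859428408128583
```

View pics/w9.png

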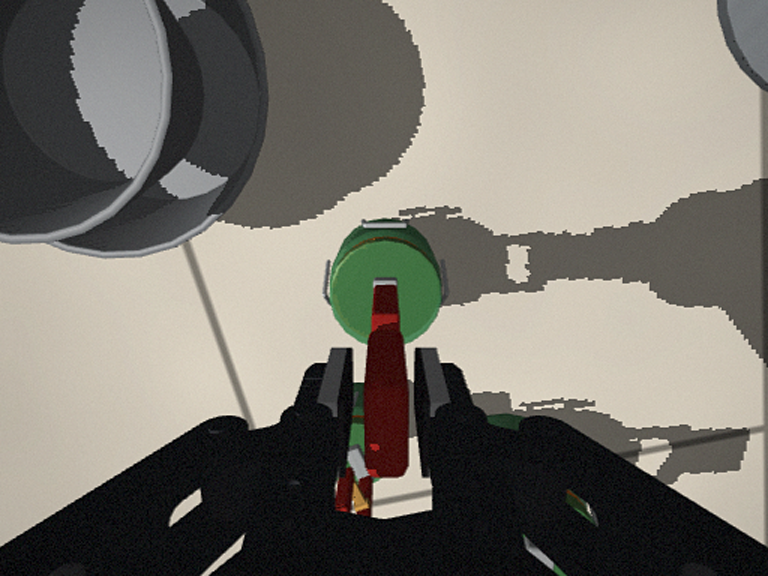

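Request:
servo_tool:
  steps:
    - {"rotation": [0,0,0],"delta_pos": [0.0004,0,0.001],"jaw": 0.017}
    - {"rotation": [0,0,0],"delta_pos": [0,0,0],"jaw": 0.013}
    - {"rotation": [0,0,0],"delta_pos": [0,0,0],"jaw": 0.005}
    - {"rotation": [0,0,0],"delta_pos": [0,0,0],"jaw": 0.0}
    - {"rotation": [0,0,0],"delta_pos": [0,0,0],"jaw": 0.0}
    - {"rotation": [0,0,0],"delta_pos": [0,0,0],"jaw": 0.0}
  grip_force: 60

```text
t: 10.85
ee_pos: [540.2, 284.1, 151.0]
orientation: [0.0, -0.622, 0.783, -0.0]
wrist_force: [1.3, -1.1, 5.4]
opening: 11.3
```

Run:
```python
from h import *
f=wristframe(); im=f['color'][:,:,::-1].copy()
cv2.imwrite('pics/w10.png',cv2.resize(im,None,fx=1.5,fy=1.5,interpolation=cv2.INTER_CUBIC))
go([540,284.3,152],yaw=78); s=env.sense(); print(s['wrist_force'],s['torque'],s['opening'])
```

```text
pose [540.2 284.1 151. ] xaxis deg -103.1 tilt [ 9.e-04  3.e-04 -1.e+00] total [-0.2  0.3 -1. ] rows 1 each m [-0.0002, 0.0003, -0.001]
turn about tool z needed rad -0.019 q6 2.241
[ 0.92686716 -0.44339267  4.67875577] [-0.10173637  0.043623    0.02065422] 11.502477661839007
```

View pics/w10.png

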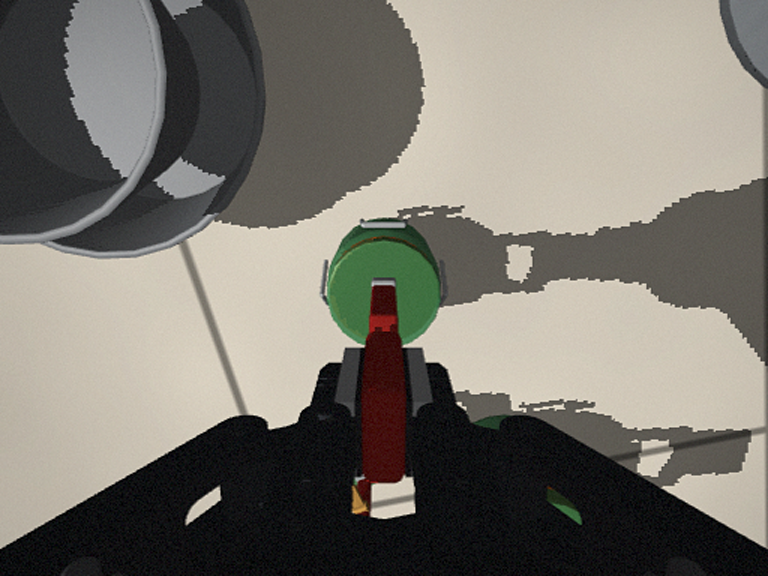

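Request:
servo_tool:
  steps:
    - {"rotation": [0,0,0],"delta_pos": [0,0,-0.005],"jaw": 0.0}
    - {"rotation": [0,0,0],"delta_pos": [0,0,-0.015],"jaw": 0.0}
    - {"rotation": [0,0,0.021],"delta_pos": [0,0,-0.021],"jaw": 0.0}
    - {"rotation": [0,0,0.021],"delta_pos": [0,0,-0.021],"jaw": 0.0}
    - {"rotation": [0,0,0.021],"delta_pos": [0,0,-0.021],"jaw": 0.0}
    - {"rotation": [0,0,0.021],"delta_pos": [0,0,0],"jaw": 0.0}
    - {"rotation": [0,0,0],"delta_pos": [0,0,0],"jaw": 0.0}

```text
t: 11.48
ee_pos: [540.2, 284.2, 234.7]
orientation: [0.001, -0.588, 0.809, -0.0]
wrist_force: [-0.5, -0.2, -4.6]
opening: 11.4
```

Run:
```python
from h import *
f=wristframe(); im=f['color'][:,:,::-1].copy()
cv2.imwrite('pics/w11.png',cv2.resize(im,None,fx=1.5,fy=1.5,interpolation=cv2.INTER_CUBIC))
go([490,49,234],n=9,yaw=72); s=env.sense(); print(s['wrist_force'],s['torque'],s['opening'])
```

```text
pose [539.8 284.  233.1] xaxis deg -107.9 tilt [-2.e-04 -1.e-04 -1.e+00] total [238.9 -24.7  -0.9] rows 9 each m [0.0265, -0.0027, -0.0001]
turn about tool z needed rad 0.002 q6 2.325
[ 0.26691908 -0.76136443 -3.89086109] [-0.02663927 -0.0150424  -0.027147  ] 11.354787547892654
```

View pics/w11.png

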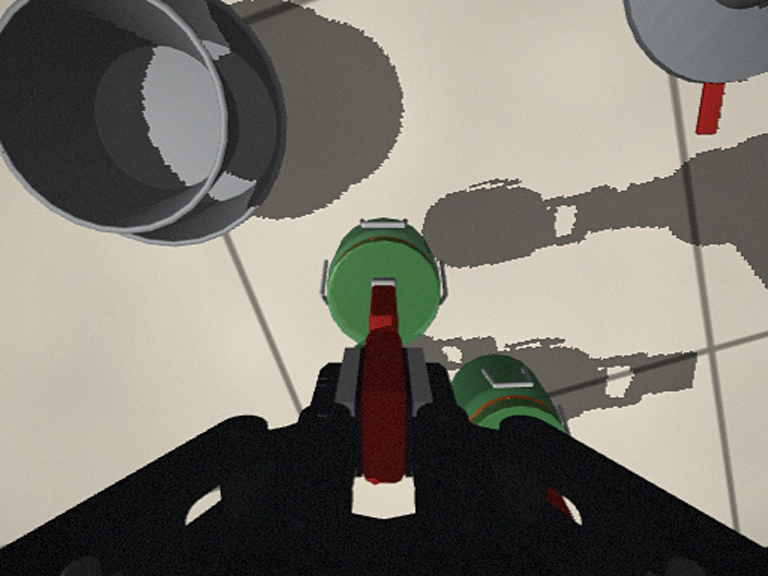

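Request:
servo_tool:
  steps:
    - {"rotation": [0,0,0],"delta_pos": [0.01,-0.001,0.0],"jaw": 0.0}
    - {"rotation": [0,0,0],"delta_pos": [0.02,-0.002,0.0],"jaw": 0.0}
    - {"rotation": [0,0,0],"delta_pos": [0.03,-0.003,0.0],"jaw": 0.0}
    - {"rotation": [0,0,0],"delta_pos": [0.03,-0.003,0.0],"jaw": 0.0}
    - {"rotation": [0,0,0],"delta_pos": [0.03,-0.003,0.0],"jaw": 0.0}
    - {"rotation": [0,0,0],"delta_pos": [0.03,-0.003,0.0],"jaw": 0.0}
    - {"rotation": [0,0,0],"delta_pos": [0.03,-0.003,0.0],"jaw": 0.0}
    - {"rotation": [0,0,0],"delta_pos": [0.03,-0.003,0.0],"jaw": 0.0}
    - {"rotation": [0,0,0],"delta_pos": [0.02,-0.002,0.0],"jaw": 0.0}
    - {"rotation": [0,0,0],"delta_pos": [0.009,-0.001,0.0],"jaw": 0.0}
    - {"rotation": [0,0,0],"delta_pos": [0,0,0],"jaw": 0.0}
    - {"rotation": [0,0,0],"delta_pos": [0,0,0],"jaw": 0.0}

```text
t: 12.53
ee_pos: [489.2, 49.2, 232.7]
orientation: [-0.0, -0.588, 0.809, 0.0]
wrist_force: [-0.3, 0.1, -2.4]
opening: 11.4
```

Run:
```python
from fit import *
s=env.sense(); f=wristframe(); im=f['color'][:,:,::-1].copy()
a=np.radians(-18); ex=np.array([np.cos(a),np.sin(a),0]); ey=np.array([-np.sin(a),np.cos(a),0])
A=np.array([647,-2,0]); E=A-120*ex+[0,0,170]
pts=[E-22*ey,E+22*ey,E+44*ex+22*ey,E+44*ex-22*ey]
for p in proj(f,pts): cv2.circle(im,tuple(int(round(v)) for v in p),2,(255,255,0),-1)
J=s['ee_pos']-[0,0,151]
P=[]
for x0,x1,h,z0,z1 in B:
    P+= [J+u*ex+v*ey+[0,0,w] for u in(x0,x1) for v in(-h,h) for w in(z0,z1)]
for p in proj(f,P): cv2.circle(im,tuple(int(round(v)) for v in p),1,(0,255,255),-1)
cv2.imwrite('pics/w12.png',cv2.resize(im,None,fx=1.5,fy=1.5,interpolation=cv2.INTER_CUBIC))
go(E+[0,0,234-170],yaw=72); print(env.landmark_of('eye','wrist')[:2])
g=save('sc12','scene',(230,120,400,250),4.6)
print(env.landmark_of('eye','scene')[:2])
for k,f in (('scene',g),):
  print(proj(f,[pts[0],pts[1],J+[0,0,171]]))
```

```text
pose [489.3  49.6 232.8] xaxis deg -107.9 tilt [-8.e-04  3.e-04 -1.e+00] total [  0.5 -45.9  -1.3] rows 2 each m [0.0002, -0.023, -0.0006]
turn about tool z needed rad 0.002 q6 1.932
[{'at': [532.9, 35.5, 163.8], 'conf': 0.84}]
[{'at': [539.1, 33.8, 173.0], 'conf': 0.81}, {'at': [488.9, 53.1, 212.9], 'conf': 0.65}]
[[280.45111371 184.85504438]
 [290.2246342  196.63655463]
 [303.3189157  160.85595313]]
```

View pics/w12.png

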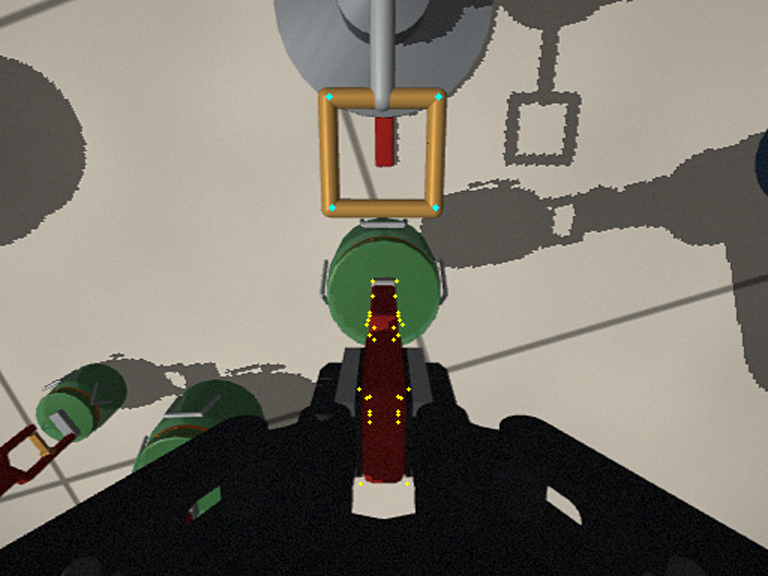

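View pics/sc12.png

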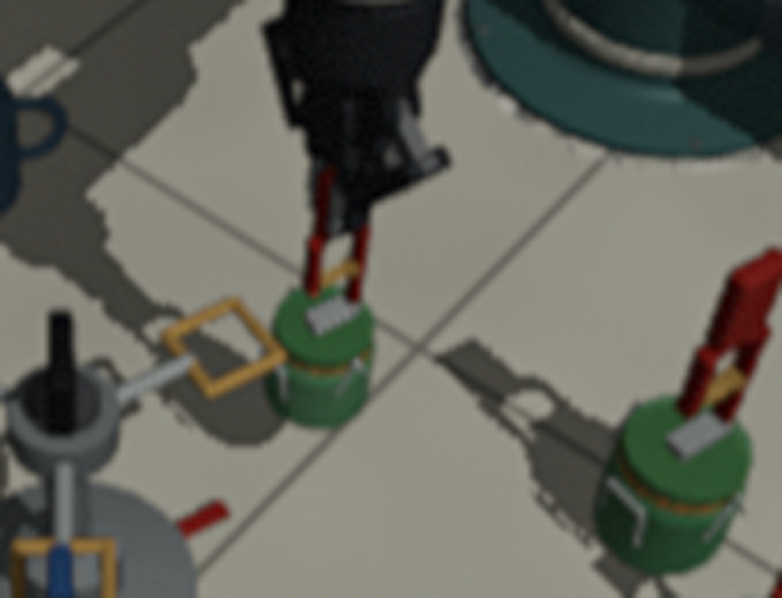

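Request:
servo_tool:
  steps:
    - {"rotation": [0,0,0],"delta_pos": [0.0003,-0.005,-0.001],"jaw": 0.0}
    - {"rotation": [0,0,0],"delta_pos": [0,-0.008,0],"jaw": 0.0}
    - {"rotation": [0,0,0],"delta_pos": [0,-0.008,0],"jaw": 0.0}
    - {"rotation": [0,0,0],"delta_pos": [0,-0.008,0],"jaw": 0.0}
    - {"rotation": [0,0,0],"delta_pos": [0,-0.008,0],"jaw": 0.0}
    - {"rotation": [0,0,0],"delta_pos": [0,-0.006,0],"jaw": 0.0}
    - {"rotation": [0,0,0],"delta_pos": [0,-0.003,0],"jaw": 0.0}
    - {"rotation": [0,0,0],"delta_pos": [0,0,0],"jaw": 0.0}
    - {"rotation": [0,0,0],"delta_pos": [0,0,0],"jaw": 0.0}

```text
t: 13.48
ee_pos: [533.1, 34.7, 234.1]
orientation: [-0.0, -0.589, 0.808, 0.0]
wrist_force: [0.1, 0.3, -2.9]
opening: 11.5
```

Run:
```python
from h import *
s=env.sense();f=wristframe(); im=f['color'][:,:,::-1].copy()
cv2.imwrite('pics/w13.png',cv2.resize(im,None,fx=1.5,fy=1.5,interpolation=cv2.INTER_CUBIC))
g=save('sc13','scene',(230,120,400,250),4.6)
go([532.9,35.1,234],yaw=72); print(s['wrist_force'],s['torque'],s['opening'])
```

```text
pose [532.9  34.8 234.3] xaxis deg -107.9 tilt [-0. -0. -1.] total [-0.3  0.1  0.3] rows 1 each m [-0.0003, 0.0001, 0.0003]
turn about tool z needed rad 0.002 q6 1.9
[ 0.05472214  0.26560589 -2.92168711] [-0.00879679  0.02313304 -0.03407559] 11.521058899404721
```

View pics/w13.png

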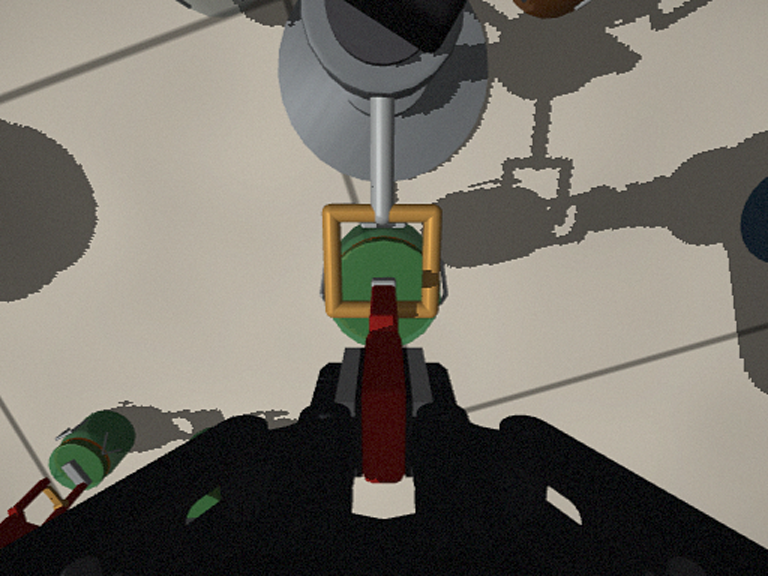

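View pics/sc13.png

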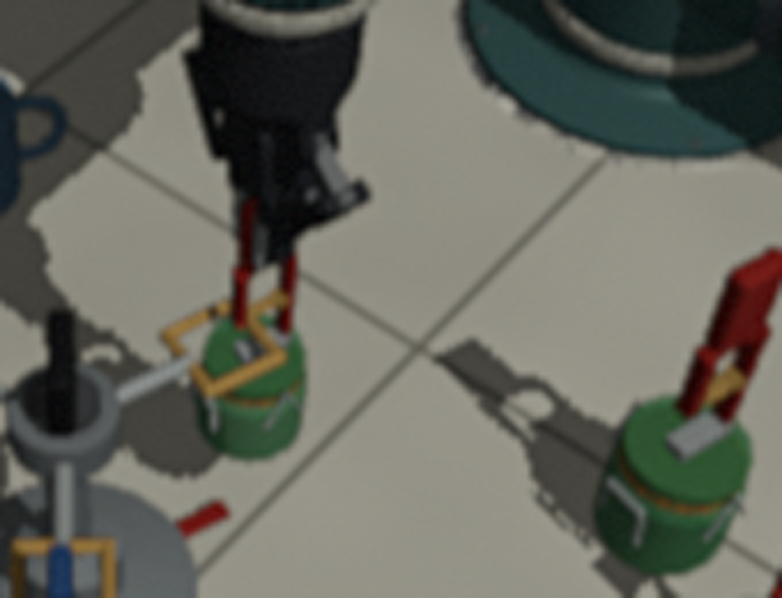

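The bar crosses between nose and spine (wrist px 330–440, row 310) and the nose is over the hole. Pressing down.

Request:
servo_tool:
  steps:
    - {"rotation": [0,0,0],"delta_pos": [0,0,0.005],"jaw": 0.0}
    - {"rotation": [0,0,0],"delta_pos": [0,0,0.005],"jaw": 0.0}
    - {"rotation": [0,0,0],"delta_pos": [0,0,0.005],"jaw": 0.0}
    - {"rotation": [0,0,0],"delta_pos": [0,0,0.005],"jaw": 0.0}
    - {"rotation": [0,0,0],"delta_pos": [0,0,0.005],"jaw": 0.0}
    - {"rotation": [0,0,0],"delta_pos": [0,0,0.005],"jaw": 0.0}

```text
t: 14.08
ee_pos: [533.1, 34.9, 204.5]
orientation: [0.0, -0.589, 0.808, -0.0]
wrist_force: [-2.2, 0.9, 5.6]
opening: 11.2
```

Run:
```python
from h import *
s=env.sense()
go([532.9,35.1,185],yaw=72); print(s['wrist_force'],s['torque'],s['opening'])
```

```text
pose [533.1  34.9 204.5] xaxis deg -107.9 tilt [ 9.e-04  2.e-04 -1.e+00] total [-0.1  0.3 19.5] rows 1 each m [-0.0001, 0.0003, 0.0195]
turn about tool z needed rad 0.002 q6 1.9
[-2.2288841   0.91956886  5.58721056] [0.1614081  0.49449675 0.02468851] 11.159369361662568
```

Request:
servo_tool:
  steps:
    - {"rotation": [0,0,0],"delta_pos": [0,0,0.005],"jaw": 0.0}
    - {"rotation": [0,0,0],"delta_pos": [0,0,0.005],"jaw": 0.0}
    - {"rotation": [0,0,0],"delta_pos": [0,0,0.004],"jaw": 0.0}
    - {"rotation": [0,0,0],"delta_pos": [0,0,0.003],"jaw": 0.0}
    - {"rotation": [0,0,0],"delta_pos": [0,0,0],"jaw": 0.0}
    - {"rotation": [0,0,0],"delta_pos": [0,0,0],"jaw": 0.0}

```text
t: 14.58
ee_pos: [533.0, 34.8, 187.1]
orientation: [-0.0, -0.589, 0.808, 0.0]
wrist_force: [-0.4, 0.4, -2.6]
opening: 11.5
```

Run:
```python
from h import *
s=env.sense()
go([532.9,35.1,185],yaw=72); print(s['wrist_force'],s['torque'],s['opening'])
f=wristframe(); im=f['color'][:,:,::-1].copy()
cv2.imwrite('pics/w14.png',cv2.resize(im,None,fx=1.5,fy=1.5,interpolation=cv2.INTER_CUBIC))
g=save('sc14','scene',(230,120,400,250),4.6)
```

```text
pose [533.   34.8 187.1] xaxis deg -107.9 tilt [-4.e-04 -0.e+00 -1.e+00] total [-0.3  0.2  2.1] rows 1 each m [-0.0003, 0.0002, 0.0021]
turn about tool z needed rad 0.002 q6 1.9
[-0.38870525  0.41041954 -2.61694027] [ 0.01046388 -0.04632065 -0.02265439] 11.485335915908895
```

View pics/w14.png

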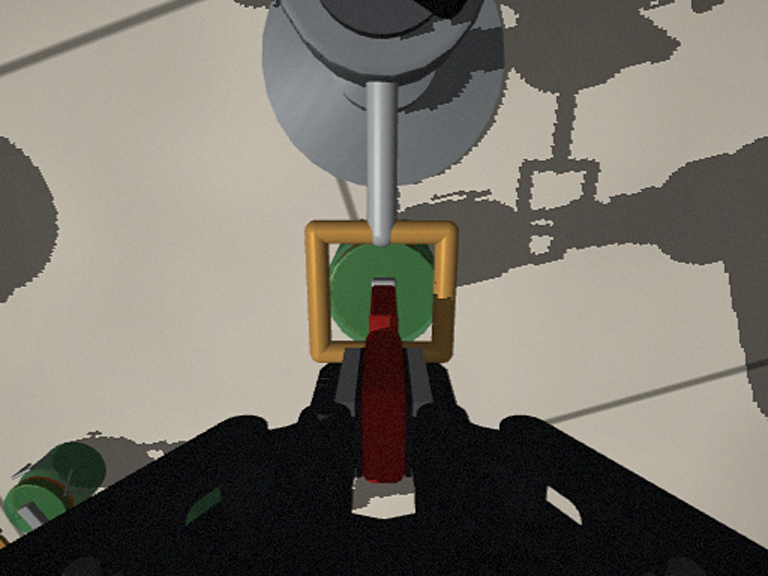

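View pics/sc14.png

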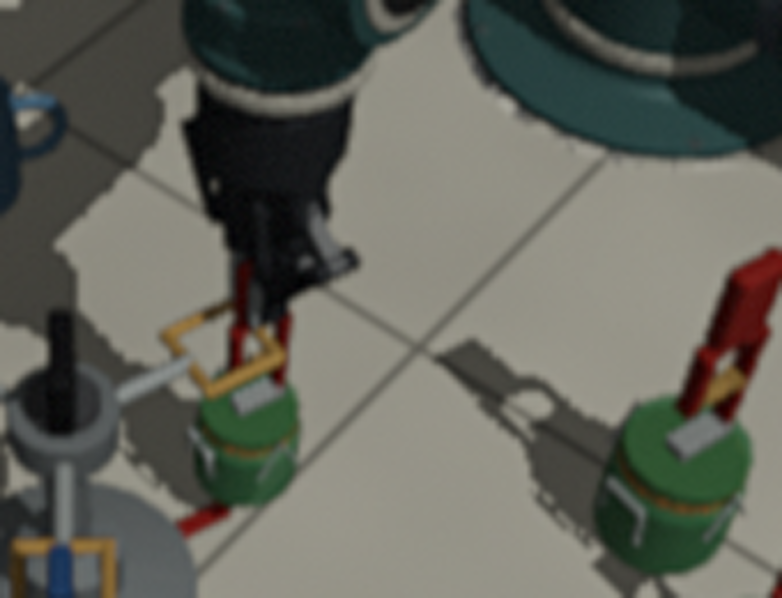

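Force rose to about +8 N relative to the hanging weight and then dropped back to it, so the gate gave way. Seating the last 2 mm.

Request:
servo_tool:
  steps:
    - {"rotation": [0,0,0],"delta_pos": [0,0,0.001],"jaw": 0.0}
    - {"rotation": [0,0,0],"delta_pos": [0,0,0.001],"jaw": 0.0}
    - {"rotation": [0,0,0],"delta_pos": [0,0,0],"jaw": 0.0}

```text
t: 14.93
ee_pos: [533.0, 34.8, 185.2]
orientation: [-0.0, -0.589, 0.808, 0.0]
wrist_force: [-0.9, 0.5, -3.2]
opening: 11.4
```

Run:
```python
from h import *
s=env.sense()
go([532.9,35.1,185],yaw=72); print(s['wrist_force'],s['torque'],s['opening'])
```

```text
pose [533.   34.8 185.2] xaxis deg -107.9 tilt [-1.e-04  0.e+00 -1.e+00] total [-0.3  0.2  0.2] rows 1 each m [-0.0003, 0.0002, 0.0002]
turn about tool z needed rad 0.002 q6 1.9
[-0.94773387  0.50294292 -3.22123976] [-0.03091837  0.00268301  0.01427988] 11.427647405714678
```

Request:
servo_tool:
  steps:
    - {"rotation": [0,0,0],"delta_pos": [0,0,0.0007],"jaw": 0.0}
    - {"rotation": [0,0,0],"delta_pos": [0,0,0.0007],"jaw": 0.0}
    - {"rotation": [0,0,0],"delta_pos": [0,0,0],"jaw": 0.0}

```text
t: 15.18
ee_pos: [533.1, 34.8, 183.9]
orientation: [0.0, -0.589, 0.808, -0.0]
wrist_force: [-0.8, 0.7, -1.6]
opening: 11.3
```

Request:
servo_tool:
  steps:
    - {"rotation": [0,0,0],"delta_pos": [0,0,0.0006],"jaw": 0.0}
    - {"rotation": [0,0,0],"delta_pos": [0,0,0],"jaw": 0.013}
    - {"rotation": [0,0,0],"delta_pos": [0,0,0],"jaw": 0.015}
    - {"rotation": [0,0,0],"delta_pos": [0,0,0],"jaw": 0.02}
    - {"rotation": [0,0,0],"delta_pos": [0,0,0],"jaw": 0.03}
    - {"rotation": [0,0,0],"delta_pos": [0,0,0],"jaw": 0.035}
    - {"rotation": [0,0,0],"delta_pos": [0,0,0],"jaw": 0.04}

```text
t: 15.77
ee_pos: [533.1, 34.8, 183.3]
orientation: [0.0, -0.589, 0.808, -0.0]
wrist_force: [0.9, -0.1, 0.1]
opening: 39.7
```

Run:
```python
from h import *
s=env.sense();print(s['wrist_force'],s['torque'],s['opening'])
f=wristframe(); im=f['color'][:,:,::-1].copy()
cv2.imwrite('pics/w15.png',cv2.resize(im,None,fx=1.5,fy=1.5,interpolation=cv2.INTER_CUBIC))
```

```text
[ 0.89542918 -0.09972521  0.13010212] [ 0.01676895 -0.03072421 -0.02240572] 39.740725320159946
```

View pics/w15.png

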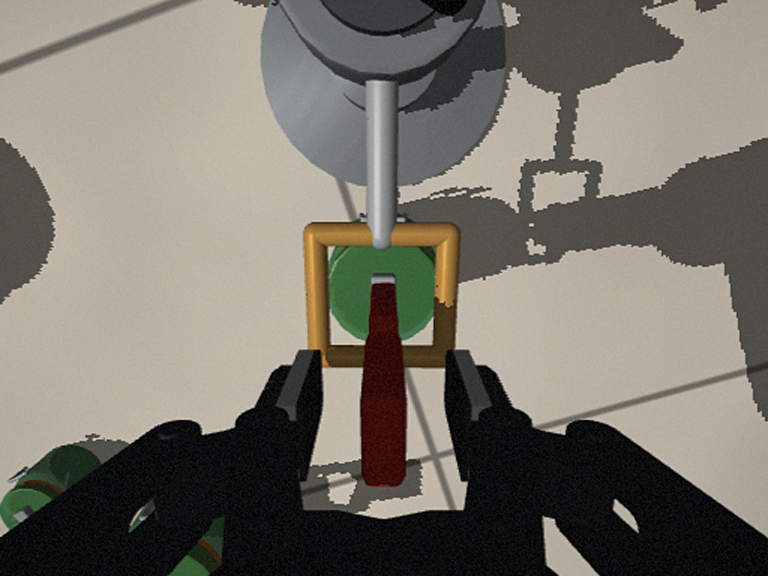

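Request:
servo_tool:
  steps:
    - {"rotation": [0,0,0],"delta_pos": [0,0,-0.01],"jaw": 0.04}
    - {"rotation": [0,0,0],"delta_pos": [0,0,-0.02],"jaw": 0.04}
    - {"rotation": [0,0,0],"delta_pos": [0,0,-0.03],"jaw": 0.05}
    - {"rotation": [0,0,-0.1],"delta_pos": [0,0,-0.04],"jaw": 0.05}
    - {"rotation": [0,0,-0.118],"delta_pos": [0,0,-0.04],"jaw": 0.05}
    - {"rotation": [0,0,-0.118],"delta_pos": [0,0,-0.03],"jaw": 0.05}
    - {"rotation": [0,0,-0.118],"delta_pos": [0,0,0],"jaw": 0.05}
    - {"rotation": [0,0,-0.118],"delta_pos": [0,0,0],"jaw": 0.05}
    - {"rotation": [0,0,-0.118],"delta_pos": [0,0,0],"jaw": 0.05}
    - {"rotation": [0,0,-0.118],"delta_pos": [0,0,0],"jaw": 0.05}
    - {"rotation": [0,0,-0.118],"delta_pos": [0,0,0],"jaw": 0.05}
    - {"rotation": [0,0,-0.118],"delta_pos": [0,0,0],"jaw": 0.05}

```text
t: 16.82
ee_pos: [533.0, 34.7, 354.2]
orientation: [-0.0, 0.914, -0.405, 0.0]
wrist_force: [-0.2, -0.1, 0.1]
opening: 50.1
```

Run:
```python
from h import *
f=wristframe(); im=f['color'][:,:,::-1].copy()
cv2.imwrite('pics/w16.png',cv2.resize(im,None,fx=1.5,fy=1.5,interpolation=cv2.INTER_CUBIC))
g=save('sc16','scene',(230,120,400,250),4.6)
go([646.9,-2,340],yaw=132)
```

```text
pose [533.   34.8 354.1] xaxis deg -47.9 tilt [ 5.e-04  0.e+00 -1.e+00] total [103.6 -59.9  14.1] rows 4 each m [0.0259, -0.015, 0.0035]
turn about tool z needed rad 0.001 q6 0.854
```

View pics/w16.png

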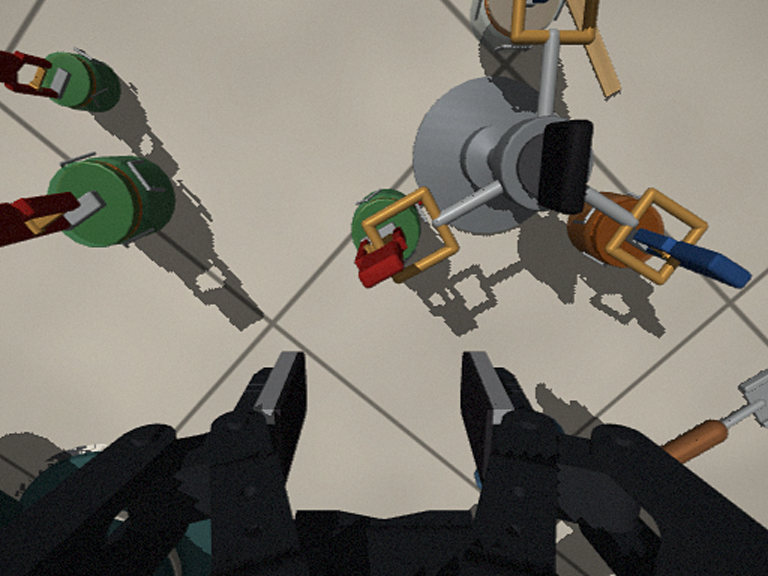

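View pics/sc16.png

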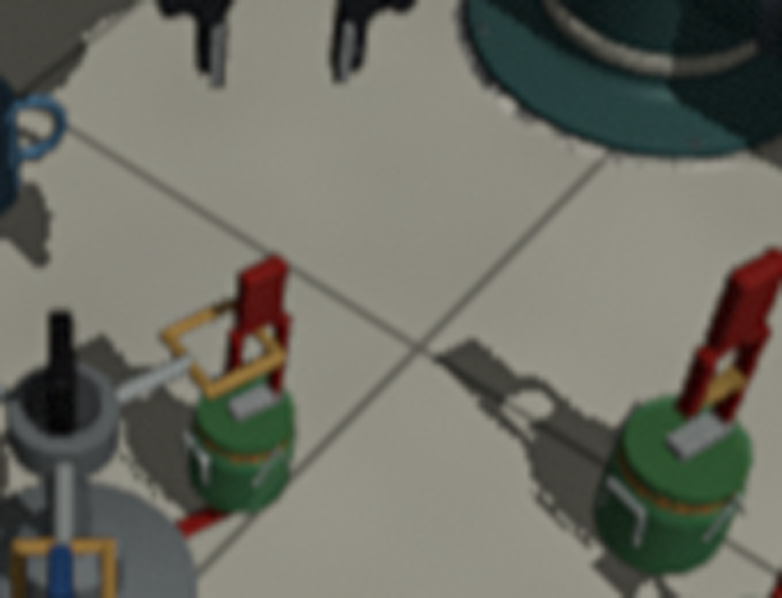

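The jar hangs upright on the outer bar (wrist px 385,235). The fingers are clear. Now the knob.

Request:
servo_tool:
  steps:
    - {"rotation": [0,0,0],"delta_pos": [0.0259,-0.015,0],"jaw": 0.05}
    - {"rotation": [0,0,0],"delta_pos": [0.0259,-0.015,0],"jaw": 0.05}
    - {"rotation": [0,0,0],"delta_pos": [0.0259,-0.015,0],"jaw": 0.05}
    - {"rotation": [0,0,0],"delta_pos": [0.0259,-0.015,0],"jaw": 0.05}
    - {"rotation": [0,0,0],"delta_pos": [0,0,0.02],"jaw": 0.05}
    - {"rotation": [0,0,0],"delta_pos": [0,0,0.02],"jaw": 0.05}
    - {"rotation": [0,0,0],"delta_pos": [0,0,0.02],"jaw": 0.05}

```text
t: 17.5
ee_pos: [647.4, -2.5, 292.6]
orientation: [0.0, 0.912, -0.41, -0.0]
wrist_force: [0.3, 0.8, -0.5]
opening: 50.0
```

Run:
```python
from h import *
for i in range(2):f=wristframe()
im=f['color'][:,:,::-1].copy()
cv2.imwrite('pics/w17.png',cv2.resize(im,None,fx=1.5,fy=1.5,interpolation=cv2.INTER_CUBIC))
go([646.9,-2,199],yaw=132)
```

```text
pose [646.3  -2.2 290.1] xaxis deg -48.3 tilt [-4.8e-03  2.0e-04 -1.0e+00] total [ 0.5 -0.9 91.1] rows 3 each m [0.0002, -0.0003, 0.0304]
turn about tool z needed rad -0.005 q6 0.8
```

View pics/w17.png

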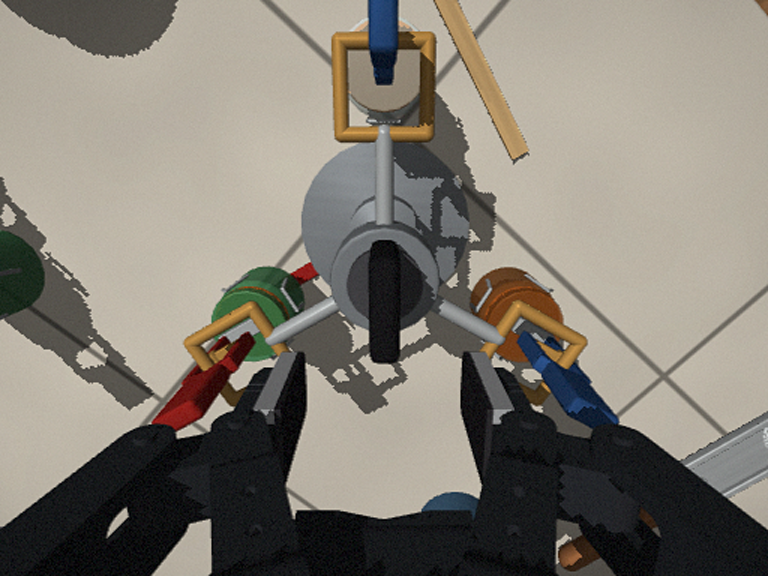

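Request:
servo_tool:
  steps:
    - {"rotation": [0,0,0],"delta_pos": [0.0003,0,0.03],"jaw": 0.045}
    - {"rotation": [0,0,0],"delta_pos": [0,0,0.03],"jaw": 0.04}
    - {"rotation": [0,0,0],"delta_pos": [0,0,0.02],"jaw": 0.035}
    - {"rotation": [0,0,0],"delta_pos": [0,0,0.011],"jaw": 0.03}
    - {"rotation": [0,0,0],"delta_pos": [0,0,0],"jaw": 0.024}
    - {"rotation": [0,0,0],"delta_pos": [0,0,0],"jaw": 0.018}
    - {"rotation": [0,0,0],"delta_pos": [0,0,0],"jaw": 0.01}
    - {"rotation": [0,0,0],"delta_pos": [0,0,0],"jaw": 0.0}
    - {"rotation": [0,0,0],"delta_pos": [0,0,0],"jaw": 0.0}
    - {"rotation": [0,0,0],"delta_pos": [0,0,0],"jaw": 0.0}
  grip_force: 30

```text
t: 18.43
ee_pos: [647.3, -2.0, 204.6]
orientation: [-0.001, 0.913, -0.407, 0.0]
wrist_force: [-5.1, 5.0, -0.2]
opening: 13.5
```

Run:
```python
from h import *
go([646.9,-2,199],yaw=132); s=env.sense(); print(s['wrist_force'],s['torque'],s['opening'])
```

```text
pose [647.3  -2.  204.6] xaxis deg -48.1 tilt [ 1.2e-03  6.0e-04 -1.0e+00] total [-0.2  0.3  5.6] rows 1 each m [-0.0002, 0.0003, 0.0056]
turn about tool z needed rad -0.001 q6 0.796
[-5.08658003  4.9873673  -0.23613254] [0.4054626  0.69884865 0.03840291] 13.47773249245835
```

Request:
servo_tool:
  steps:
    - {"rotation": [0,0,-0.015],"delta_pos": [0,0,0],"jaw": 0.0}
    - {"rotation": [0,0,-0.03],"delta_pos": [0,0,0],"jaw": 0.0}
    - {"rotation": [0,0,-0.045],"delta_pos": [0,0,0],"jaw": 0.0}
    - {"rotation": [0,0,-0.055],"delta_pos": [0,0,0],"jaw": 0.0}
    - {"rotation": [0,0,-0.055],"delta_pos": [0,0,0],"jaw": 0.0}
    - {"rotation": [0,0,-0.055],"delta_pos": [0,0,0],"jaw": 0.0}
    - {"rotation": [0,0,-0.055],"delta_pos": [0,0,0],"jaw": 0.0}
    - {"rotation": [0,0,-0.055],"delta_pos": [0,0,0],"jaw": 0.0}
    - {"rotation": [0,0,-0.055],"delta_pos": [0,0,0],"jaw": 0.0}
    - {"rotation": [0,0,-0.055],"delta_pos": [0,0,0],"jaw": 0.0}
    - {"rotation": [0,0,-0.055],"delta_pos": [0,0,0],"jaw": 0.0}
    - {"rotation": [0,0,-0.055],"delta_pos": [0,0,0],"jaw": 0.0}

```text
t: 19.43
ee_pos: [647.4, -2.0, 204.6]
orientation: [-0.0, 0.992, -0.126, 0.001]
wrist_force: [-3.3, 3.9, -1.2]
opening: 13.7
```

Request:
servo_tool:
  steps:
    - {"rotation": [0,0,-0.055],"delta_pos": [0,0,0],"jaw": 0.0}
    - {"rotation": [0,0,-0.055],"delta_pos": [0,0,0],"jaw": 0.0}
    - {"rotation": [0,0,-0.055],"delta_pos": [0,0,0],"jaw": 0.0}
    - {"rotation": [0,0,-0.055],"delta_pos": [0,0,0],"jaw": 0.0}
    - {"rotation": [0,0,-0.055],"delta_pos": [0,0,0],"jaw": 0.0}
    - {"rotation": [0,0,-0.05],"delta_pos": [0,0,0],"jaw": 0.0}
    - {"rotation": [0,0,-0.045],"delta_pos": [0,0,0],"jaw": 0.0}
    - {"rotation": [0,0,-0.035],"delta_pos": [0,0,0],"jaw": 0.0}
    - {"rotation": [0,0,-0.025],"delta_pos": [0,0,0],"jaw": 0.0}
    - {"rotation": [0,0,-0.017],"delta_pos": [0,0,0],"jaw": 0.0}
    - {"rotation": [0,0,-0.01],"delta_pos": [0,0,0],"jaw": 0.0}
    - {"rotation": [0,0,-0.005],"delta_pos": [0,0,0],"jaw": 0.0}

```text
t: 20.43
ee_pos: [647.5, -2.0, 204.6]
orientation: [-0.0, 0.995, 0.104, 0.001]
wrist_force: [-2.9, 4.8, 4.3]
opening: 13.8
```

Request:
servo_tool:
  steps:
    - {"rotation": [0,0,0],"delta_pos": [0,0,0],"jaw": 0.0}
    - {"rotation": [0,0,0],"delta_pos": [0,0,0],"jaw": 0.0}
    - {"rotation": [0,0,0],"delta_pos": [0,0,0],"jaw": 0.0}
    - {"rotation": [0,0,0],"delta_pos": [0,0,0],"jaw": 0.0}
    - {"rotation": [0,0,0],"delta_pos": [0,0,0],"jaw": 0.0}
    - {"rotation": [0,0,0],"delta_pos": [0,0,0],"jaw": 0.0}

```text
t: 20.93
ee_pos: [647.5, -2.0, 204.6]
orientation: [-0.0, 0.995, 0.104, 0.001]
wrist_force: [-3.5, 4.7, 4.0]
opening: 13.7
```

Run:
```python
from h import *
go([646.9,-2,199],yaw=192); s=env.sense(); print(s['wrist_force'],s['torque'],s['opening'])
f=wristframe(); im=f['color'][:,:,::-1].copy()
cv2.imwrite('pics/w18.png',cv2.resize(im,None,fx=1.5,fy=1.5,interpolation=cv2.INTER_CUBIC))
g=save('sc18','scene',(180,90,400,255),3.6)
```

```text
pose [647.5  -2.  204.6] xaxis deg 11.9 tilt [ 2.2e-03  6.0e-04 -1.0e+00] total [-0.6 -0.2  5.6] rows 1 each m [-0.0006, -0.0002, 0.0056]
turn about tool z needed rad -0.002 q6 -0.251
[-3.47681996  4.66874228  4.04373079] [0.7421702  0.48153184 0.05330696] 13.719125663922073
```

View pics/w18.png

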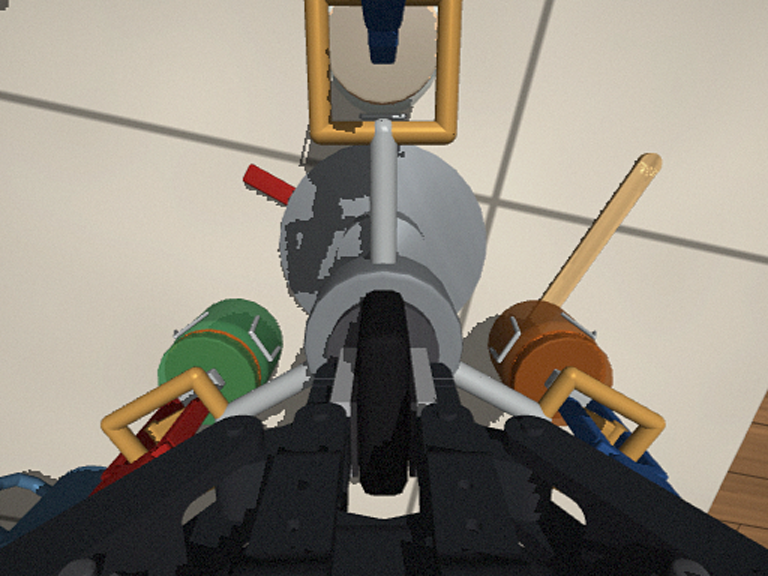

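View pics/sc18.png

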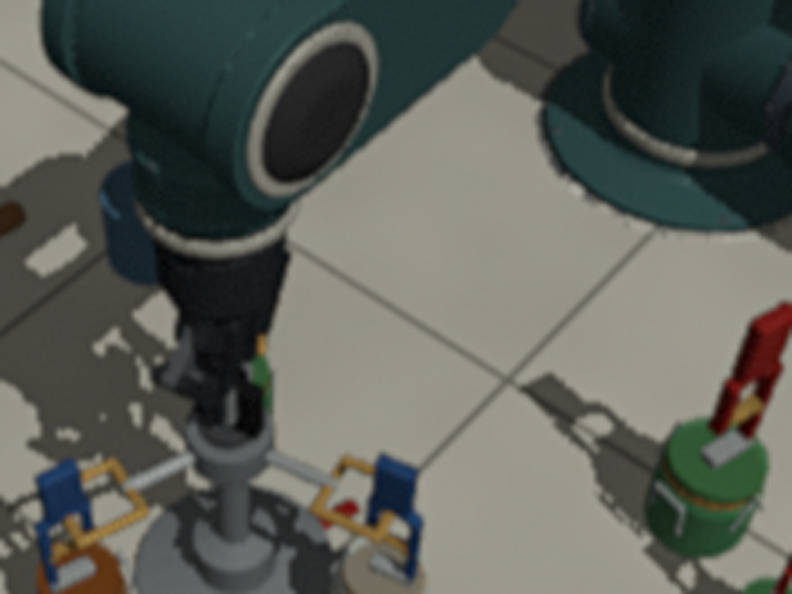

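Turned by 60°, with the jar at (215,345) clear of the pointer (265,180). Releasing gently and rising.

Request:
servo_tool:
  steps:
    - {"rotation": [0,0,0],"delta_pos": [0,0,0],"jaw": 0.015}
    - {"rotation": [0,0,0],"delta_pos": [0,0,0],"jaw": 0.02}
    - {"rotation": [0,0,0],"delta_pos": [0,0,0],"jaw": 0.03}
    - {"rotation": [0,0,0],"delta_pos": [0,0,0],"jaw": 0.04}
    - {"rotation": [0,0,0],"delta_pos": [0,0,-0.01],"jaw": 0.045}
    - {"rotation": [0,0,0],"delta_pos": [0,0,-0.03],"jaw": 0.045}
    - {"rotation": [0,0,0],"delta_pos": [0,0,-0.04],"jaw": 0.045}
    - {"rotation": [0,0,0],"delta_pos": [0,0,-0.04],"jaw": 0.045}
    - {"rotation": [0,0,0],"delta_pos": [0,0,-0.04],"jaw": 0.045}
    - {"rotation": [0,0,0],"delta_pos": [0,0,-0.02],"jaw": 0.045}
    - {"rotation": [0,0,0],"delta_pos": [0,0,0],"jaw": 0.045}

```text
t: 21.95
ee_pos: [647.4, -2.5, 389.4]
orientation: [0.001, 0.995, 0.104, 0.004]
wrist_force: [-0.5, -0.7, -0.9]
opening: 45.1
```

Request:
servo_tool:
  steps:
    - {"rotation": [0,0,0],"delta_pos": [0,0.03,0],"jaw": 0.045}
    - {"rotation": [0,0,0],"delta_pos": [0,0.03,0],"jaw": 0.045}
    - {"rotation": [0,0,0],"delta_pos": [0,0.03,0],"jaw": 0.045}
    - {"rotation": [0,0,0],"delta_pos": [0,0.03,0],"jaw": 0.045}
    - {"rotation": [0,0,0],"delta_pos": [0,0.03,0],"jaw": 0.045}
    - {"rotation": [0,0,0],"delta_pos": [0,0,0],"jaw": 0.045}
    - {"rotation": [0,0,0],"delta_pos": [0,0,0],"jaw": 0.045}
    - {"rotation": [0,0,0],"delta_pos": [0,0,0],"jaw": 0.045}
    - {"rotation": [0,0,0],"delta_pos": [0,0,0],"jaw": 0.045}

```text
t: 22.7
ee_pos: [678.0, -148.4, 382.6]
orientation: [-0.0, 0.995, 0.104, 0.0]
wrist_force: [-0.8, -0.5, 0.0]
opening: 44.7
```

Run:
```python
from h import *
f=wristframe(); im=f['color'][:,:,::-1].copy()
cv2.imwrite('pics/w19.png',cv2.resize(im,None,fx=1.5,fy=1.5,interpolation=cv2.INTER_CUBIC))
for c in('wrist',): print(env.landmark_of('eye',c)[:2],env.landmark_of('knob',c)[:1],env.landmark_of('seat',c)[:4])
g=save('sc19','scene',(180,90,400,255),3.6)
for t in('mug','planter','trowel','marker','jar','eye'): print(t,[(np.round(d['at']).tolist(),round(d['conf'],2)) for d in env.landmark_of(t,'scene')[:4]])
```

```text
[{'at': [556.7, -81.8, 165.8], 'conf': 0.82}] [{'at': [647.1, -2.1, 211.6], 'conf': 0.74}] [{'at': [557.8, -82.4, 166.7], 'conf': 0.74}]
mug [([454.0, -276.0, 1.0], 0.76)]
planter [([667.0, 387.0, 2.0], 0.64), ([562.0, -78.0, 31.0], 0.38)]
trowel [([636.0, -420.0, -1.0], 0.56)]
marker [([792.0, 22.0, 1.0], 0.79), ([563.0, -79.0, 32.0], 0.46)]
jar [([562.0, -79.0, 29.0], 0.82), ([438.0, 323.0, -4.0], 0.69), ([380.0, 233.0, -3.0], 0.62)]
eye [([559.0, -84.0, 174.0], 0.58)]
```

View pics/w19.png

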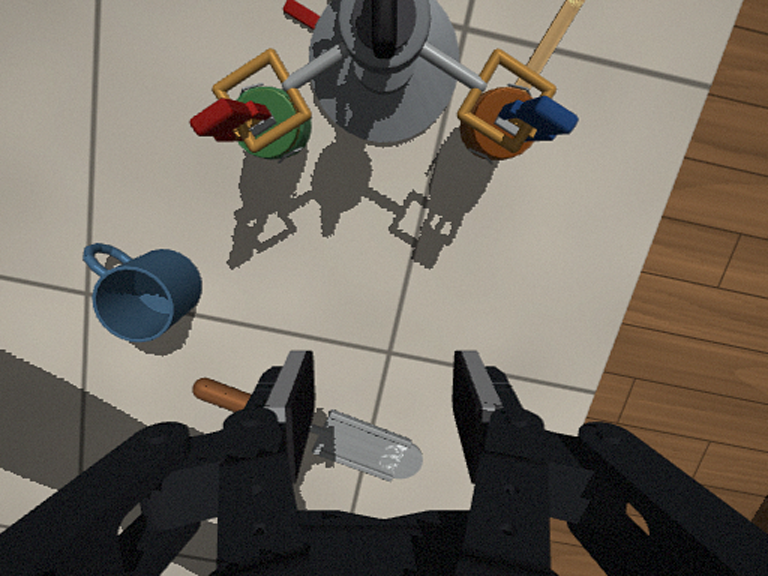

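View pics/sc19.png

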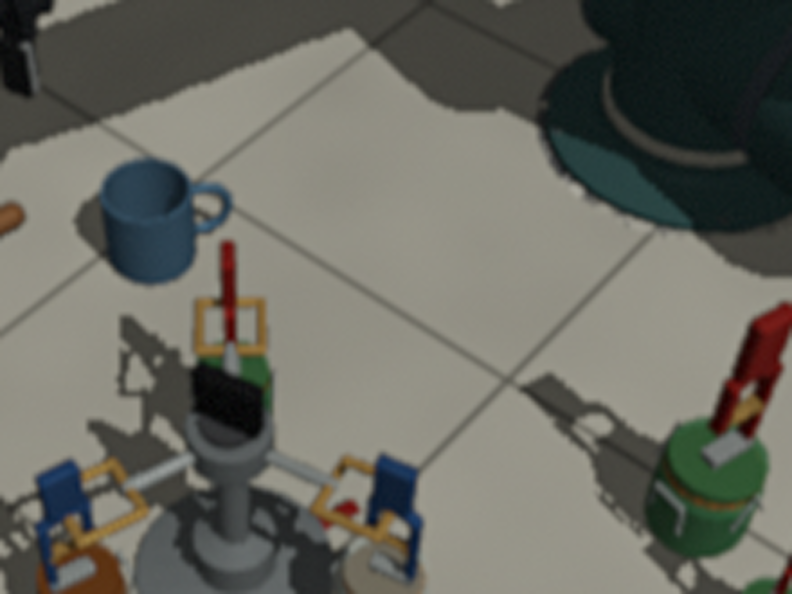

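Request:
servo_tool:
  steps:
    - {"rotation": [0,0,0],"delta_pos": [0,0,0],"jaw": 0.045}
    - {"rotation": [0,0,0],"delta_pos": [0,0,0],"jaw": 0.045}
    - {"rotation": [0,0,0],"delta_pos": [0,0,0],"jaw": 0.045}
    - {"rotation": [0,0,0],"delta_pos": [0,0,0],"jaw": 0.045}
    - {"rotation": [0,0,0],"delta_pos": [0,0,0],"jaw": 0.045}
    - {"rotation": [0,0,0],"delta_pos": [0,0,0],"jaw": 0.045}
    - {"rotation": [0,0,0],"delta_pos": [0,0,0],"jaw": 0.045}
    - {"rotation": [0,0,0],"delta_pos": [0,0,0],"jaw": 0.045}
    - {"rotation": [0,0,0],"delta_pos": [0,0,0],"jaw": 0.045}
    - {"rotation": [0,0,0],"delta_pos": [0,0,0],"jaw": 0.045}
    - {"rotation": [0,0,0],"delta_pos": [0,0,0],"jaw": 0.045}
    - {"rotation": [0,0,0],"delta_pos": [0,0,0],"jaw": 0.045}

```text
t: 24.25
ee_pos: [678.1, -149.2, 382.3]
orientation: [0.0, 0.995, 0.104, -0.0]
wrist_force: [0.0, -0.1, -0.8]
opening: 45.0
```

Run:
```python
from h import *
fs=[]
for i in range(12): fs.append(env.grab_frame('wrist')['color'].astype(float)[50:120,120:220])
print([round(abs(cv2.GaussianBlur(a-fs[0],(5,5),0)).max(),1) for a in fs])
im=fs[-1].astype(np.uint8)[:,:,::-1]; cv2.imwrite('pics/w20.png',cv2.resize(im,None,fx=8,fy=8,interpolation=cv2.INTER_CUBIC))
```

```text
[np.float64(0.0), np.float64(5.9), np.float64(7.3), np.float64(5.7), np.float64(5.4), np.float64(7.5), np.float64(7.3), np.float64(5.9), np.float64(5.7), np.float64(6.9), np.float64(6.0), np.float64(6.2)]
```

View pics/w20.png

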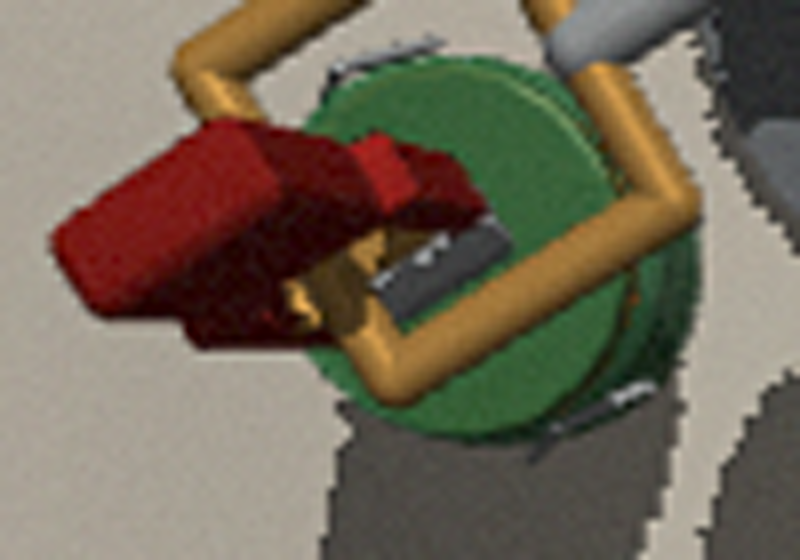

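The jar is still: frame differences are at noise level. The bar runs through the hook between nose and spine, and the brass gate shows below it at (390,240).

Run:
```python
from h import *
print(env.job_done(), env.sense()['t'])
```

```text
the job is handed in; nothing more can be done
the job is handed in; nothing more can be done
```

The green jar is clipped on the eye and hanging still, one click past the red pointer. I handed the job in at about 25 s of the 64 s allowed.

**What I did:**
- Turned the carousel one click anticlockwise by its knob.
- Picked the middle-sized of the three green jars, at about (540, 284), by its tab. It stayed upright throughout.
- Slid the hook's mouth over the eye's outer bar and pressed down about 50 mm. The gate gave way at roughly 8 N.
- Let the jar hang, then turned the carousel a second 60° click slowly and backed away.

**Last checks:**
- **Carousel:** the camera put the eye at about (557, -82), which is where one click past the pointer should be.
- **Jar:** its base is about 30 mm above the sill, near the expected 34. Twelve successive pictures showed no motion beyond noise, and the robot was touching nothing.
- **Bystanders:** the mug, planter, trowel and marker were found where they started, within the detector's few millimetres.
- **Gate:** I could not see all of it. That it snapped shut is inferred from three things: the force rose and then fell back to the jar's weight, the bar was seated at the full 136 mm, and brass was visible below the bar.

No check failed. Some first measurements of the jar's direction differed by up to about 10°, but the jaws lined up squarely on the tab when they closed.

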